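Refit the hanger block on the cranked rod of the bench stand

ROBOT

A 6-joint arm with a two-finger parallel gripper is mounted at the origin on a cart in front of the work surface, level with it; the furniture and walls round the work are solid. World frame = base frame: x ahead of the robot, y to its left, z up, the work surface at z = 0. Lengths are in mm, angles in rad, forces in N, time in s.
With the tool pointing down it reaches from about 150 to 775 mm from the base axis. Payload 6.1 kg.
Tool frame: the origin (TCP) lies at the very end of the fingers, on their centre line; the grasp point (between the pads) lies 19 mm behind it; z points along the fingers, y is the direction in which the jaws open and shut (so a half turn about z gives the same grasp; the last joint's range is limited). The gripper opens to 85 mm and grips with 20 to 120 N. Pads are 22 mm wide; open, the fingers measure 114 mm over their backs; the gripper's body (76 mm by 85 mm) begins 54 mm behind the grasp point. The pads swing forward as they close: fully open they stand 13 mm farther back than shut.
Start: joints at [-1.269, 0.126, -0.04, 1.405, 0, 1.571], TCP at [156.044, -501.257, 231.295] pointing down, gripper open.
Joint ranges: [-2.72, 2.72], [-0.95, 1.95], [-1.27, 1.35], [-1.78, 2.02], [-1.46, 1.47], [-3.14, 3.14]. Speed limits (rad/s): [2.39, 2.39, 3.01, 3.14, 3.14, 3.14].

INTERFACE

Orientations are given as [roll, pitch, yaw] about the fixed x, y, z axes, in that order (R = Rz(yaw) Ry(pitch) Rx(roll)).
In Python, from cell import r, eyes gives the robot as it stands.
- The arm moves only by the shell command python3 -m handwheel 'ROWS' [FORCE]. ROWS is a JSON object of lists of equal length, an entry for each row: "grip": the closure, from 0 (fully open) to 1 (shut); "xyz": the shift along the tool's x, y, z in m, a list of three; "yaw": the turn about the tool's z in rad. In form: {"grip": [grip, ...], "xyz": [[dx, dy, dz], ...], "yaw": [yaw, ...]}. A call has 1 to 20 rows; each row shifts and turns the commanded pose from where the row before left it, along the tool's axes as they then stand; what a row does not reach is not made up. A row lasts 1/12 s, in which the tool goes at most 41.7 mm and 7.16 degrees, less where a joint would pass 70% of its speed; a pose out of reach is approached as far as the arm can. A call with a gripper value outside its range is refused whole. The fingers move at their own pace and stop on an object; FORCE is the grip in N (left out, the last holds). Time passes only in rows, so rows that do not move let the fingers close. It gives the time, the measured TCP pose, the force and the opening at its end, in the units of the state.
- r.get_state(): the state, without advancing time (a new reading comes with each control period).
- eyes.camera(name): name is "scene" or "side" or "wrist"; returns the picture (420x560x3 uint8, red, green, blue); there is no depth.
- eyes.camera_info(name): a dict with "mtx" (3x3 intrinsics, pixels), "pose" (4x4, takes a point from camera to world coordinates); the wrist camera has in their place "hand_eye" (4x4, takes a point from camera to tool coordinates, whose origin is the TCP and whose axes are the flange's). Camera axes: x right, y down, z forward; pixel columns grow to the right and rows downward; lengths in mm; the calibration is good to about 2 mm. A picture is of the moment at which its call begins: read the wrist's pose just before it. camera_info takes no time and is no camera call.
- r.sign_off(): hands the job in, once; it reports no verdict.
Trained networks look in the newest picture that a camera, given by its name, has taken for a name from the list of things; names that differ only in an ending like _2 or _b are one class to them, and where a whole thing is asked for, a point or a joint stands for the part that bears it (a point fixed in the world has none). Each returns a list of dicts, best first, with "confidence" (0 to 1); they miss things now and then, are a little off and sometimes report something else, mostly with a low value. They report only what shows in the picture. A call takes as long as a camera call.
- eyes.silhouettes(name, camera): "mask" (420x560 bool, what is visible of it) and "extent" ([left, top, right, bottom] in pixels, round what is visible of it).
The state is a dict: "clock": time; "q": joint angles; "joint_velocities": joint speeds; "joint_efforts": joint torques, N m; "tcp_pos": TCP position; "orientation": TCP orientation; "contact_force": force on the tool from outside, world axes, zero at the start; "moment": the same for the moment, N m; "gripper_width": finger opening in mm.
Only numpy, scipy, OpenCV 4.12 (cv2) and the standard library are available. Lean on these libraries where they do the work, as an engineer would, in place of code of your own. Each camera call takes 0.05 s, during which the arm holds its last target.

TASK

Pick up the drilled brass hanger block by its tab, thread it over the free end of the stand's bent rod and ease it along the rod and round the bend without jamming or forcing it (never more than about 10 N), until it comes up against the nose of the set collar near the post. Hold it gently against the nose for a moment (3 to 5 N) so that it is certain to touch, without pushing the collar along the rod, then let go and leave the block hanging there. Leave the white tins where they stand.

Things in the scene. Friction and masses are not known exactly. Their poses are not given: they have to be found in the camera images.
- hanger_block: loose block, 0.15 to 0.25 kg, standing upright on the worktop: brass, 18 mm (its x) by 30 mm (y) by 46 mm high, with a flat aluminium grip tab on top, 22 mm along x, 10 mm thick along y, reaching from 46 to 87 mm above the underside. It is drilled through along its x axis; both ends are alike, either may go first. Origin: centre of the underside; z up.
- block_bore (a point): centre of the block's round bore: 12 mm diameter, 18 mm long, along x, 28 mm above the block's underside; axes as the block's.
- stand: fixed bench stand: grey base plate 110 x 110 x 12 mm, upright post of 16 mm diameter, 166 mm high, with a dark clamp (to x = 16 mm) that carries a level, bent steel rod. Origin: on the worktop under the post's axis; z up; x runs along the rod's inner leg, away from the post.
- bend_start (a point): point on the rod's axis, 125 mm from the post's axis and 150 mm above the worktop, where the straight inner leg ends and the bend begins; axes as the stand's. The rod (10 mm diameter, level, unyielding) bends towards +y on a 50 mm radius (of its axis) through 65 degrees, then runs on straight for 80 mm. Bent by hand: unseen in bend_start, it swings up to 6 degrees either way where the curve starts, 6 where it ends.
- rod_tip (a point): rounded free end of the rod, on its axis, 150 mm above the worktop. x points along the free leg, out of the rod's end; z up.
- set_collar: dark steel set collar on the inner leg, 21 mm diameter, 12 mm long, its centre 45 to 65 mm from the post's axis. A bright nose tube, 17 mm diameter, sticks out of it towards the bend, 2 to 26 mm beyond the collar's face, differently each time (not reported). Collar and nose are held by friction and slip together when pushed with over 7 N. Origin: collar's centre, on the rod's axis; axes as the stand's.
- tin_large: bystander: round white tin, 68 mm diameter, 38 mm high; origin centre of underside.
- tin_medium: bystander: round white tin, 62 mm diameter, 34 mm high; origin centre of underside.

How it is judged:
By the outcome, as a careful person would: the job done as asked, in the order asked, and still so for the second after the job is handed in, with the robot touching nothing.
It also fails if it takes over 72 s, if anything falls off the work surface, if the arm or the gripper's body presses on something with over 40 N, if the wrist force passes 120 N, or if a joint passes its speed limit or range.

## Working session

There is one attempt and no reset: what is moved stays moved. The work goes in short steps, Python scripts to look and compute and a shell command to move; the robot and the scene stay as the last step left them, time stands still between calls to the robot, and variables do not carry over. Pictures are saved under pics/ and viewed, and the job is handed in when it is done.

```bash
ls; mkdir -p pics; python3 - <<'E'
from cell import r, eyes
import cv2
s=r.get_state();print(s)
for n in ["scene","side","wrist"]:
    im=eyes.camera(n);cv2.imwrite(f"pics/{n}0.png",im[:,:,::-1]);i=eyes.camera_info(n);print(n,{k:(v.tolist() if hasattr(v,'tolist') else v) for k,v in i.items()})
E
```

```text
pics
{'clock': 0.0, 'q': array([-1.26897748e+00,  1.26389811e-01, -4.06378678e-02,  1.40543275e+00,
       -1.60653230e-05,  1.57078886e+00]), 'joint_velocities': array([ 0.001557  , -0.00111874,  0.0004534 , -0.00146383,  0.00071393,
       -0.00059295]), 'joint_efforts': array([ 9.26571593e-04, -4.35910785e+01,  3.52924919e+01,  1.72024663e-02,
       -1.16923716e-04,  1.28614857e-05]), 'tcp_pos': array([ 155.92626915, -500.85474892,  230.50968249]), 'orientation': array([-3.13992855e+00,  1.60528754e-05,  3.01826340e-01]), 'contact_force': array([ 0.15169501, -0.66829413, -0.16505605]), 'moment': array([0.04171431, 0.01587315, 0.02560514]), 'gripper_width': 85.5526541241492}
scene {'mtx': [[473.9282196210234, 0.0, 278.64032233798656], [0.0, 473.9282196210234, 213.74748251571467], [0.0, 0.0, 1.0]], 'pose': [[-0.8849336086887178, -0.3217694507539723, 0.3366852072406069, 136.2605192954956], [-0.4656844651996798, 0.6199391097266734, -0.6315168082505708, 615.9118487821297], [-0.005521511102194522, -0.715639518747244, -0.6984479881296544, 911.2303800678623], [0.0, 0.0, 0.0, 1.0]]}
side {'mtx': [[435.8868652207003, 0.0, 277.45418398900154], [0.0, 435.8868652207003, 210.86223170051832], [0.0, 0.0, 1.0]], 'pose': [[0.9832939923575418, -0.0845686132643302, 0.16118645800474352, 293.0392202225884], [-0.18202403080820828, -0.4547917336657239, 0.8717979876081714, -1172.0593903413567], [-0.0004204781792420898, -0.8865735325622309, -0.4625874993536114, 683.610342277646], [0.0, 0.0, 0.0, 1.0]]}
wrist {'mtx': [[324.4903403445225, 0.0, 276.6507575428873], [0.0, 324.4903403445225, 208.85124379355287], [0.0, 0.0, 1.0]], 'hand_eye': [[0.0007412551807307661, -0.9473470070477986, -0.3202078993065832, 82.98208449190876], [0.9999995923302041, 0.0005371152593985632, 0.0007258420095682057, 0.334249079565474], [-0.0005156357064564216, -0.32020830680164447, 0.9473470189825066, -142.1581516505143], [0.0, 0.0, 0.0, 1.0]]}
```

View pics/scene0.png

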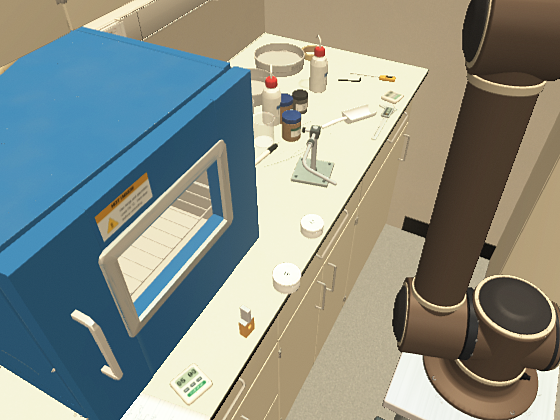

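View pics/side0.png

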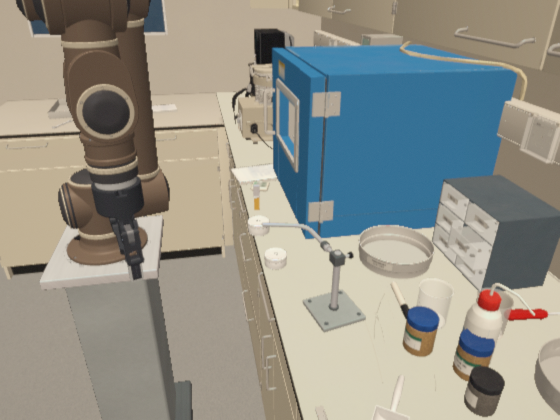

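View pics/wrist0.png

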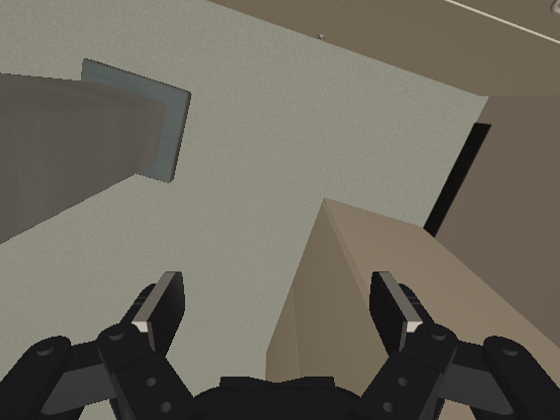

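The scene view shows the block at (246,322), tins at (287,277) and (312,225), and the stand post at (313,160) with its rod running to about (335,183). The side view shows the stand at (335,285) and the rod tip near (265,226), next to a tin. Next I'll run the networks.

```bash
cat > h.py <<'E'
import numpy as np, cv2
from cell import r, eyes
from scipy.spatial.transform import Rotation as R
def T_tool(s=None):
    s=s or r.get_state(); T=np.eye(4);T[:3,:3]=R.from_euler('xyz',s['orientation']).as_matrix();T[:3,3]=s['tcp_pos'];return T
def cam(n,T=None):
    i=eyes.camera_info(n)
    P=i['pose'] if n!='wrist' else (T if T is not None else T_tool())@np.array(i['hand_eye'])
    return np.array(i['mtx']),np.array(P)
def ray(c,uv):
    K,P=c; d=P[:3,:3]@np.linalg.solve(K,[uv[0],uv[1],1]);return P[:3,3],d/np.linalg.norm(d)
def onz(c,uv,z):
    o,d=ray(c,uv);return o+d*(z-o[2])/d[2]
def proj(c,X):
    K,P=c;X=np.atleast_2d(X);p=(X-P[:3,3])@P[:3,:3];q=p@K.T;return q[:,:2]/q[:,2:]
def tri(cs,uvs):
    A=np.zeros((3,3));b=np.zeros(3)
    for c,uv in zip(cs,uvs):
        o,d=ray(c,uv);M=np.eye(3)-np.outer(d,d);A+=M;b+=M@o
    X=np.linalg.solve(A,b);return X,[np.linalg.norm(proj(c,X)[0]-uv) for c,uv in zip(cs,uvs)]
E
python3 - <<'E'
from h import *
for n in ["scene","side"]:
    im=eyes.camera(n)
    for t in ["hanger_block","stand","set_collar","rod_tip","tin_large","tin_medium"]:
        for d in eyes.silhouettes(t,n)[:2]:
            m=d['mask'];ys,xs=np.nonzero(m);print(n,t,round(d['confidence'],2),np.round(d['extent'],1),m.sum(),xs.mean().round(1),ys.mean().round(1), onz(cam(n),(xs.mean(),ys.mean()),20).round())
E
```

```text
scene hanger_block 0.93 [239.8 304.8 251.9 338.9] 367 245.5 321.2 [474. 141.  20.]
scene hanger_block 0.42 [272.2 263.1 301.2 292.8] 744 286.1 277.7 [449.  -6.  20.]
scene stand 0.97 [293.4 120.9 335.7 188.5] 1380 312.8 163.3 [ 576. -431.   20.]
scene tin_large 0.6 [270.6 260.2 301.6 295.7] 798 285.9 278.0 [449.  -5.  20.]
scene tin_medium 0.89 [301.8 215.2 323.1 237.2] 498 311.5 226.0 [ 468. -189.   20.]
side hanger_block 0.65 [250.4 185.1 259.2 211.5] 160 256.1 195.9 [471. 204.  20.]
side stand 0.62 [263.3 221.5 362.9 331.5] 2648 329.2 288.6 [ 574. -350.   20.]
side tin_large 0.54 [248.4 215.7 271.  236.7] 389 257.2 225.3 [445.  -5.  20.]
side tin_medium 0.65 [264.  252.  286.1 269.4] 382 275.7 258.0 [ 469. -193.   20.]
```

```bash
python3 - <<'E'
import cv2
a=cv2.imread('pics/scene0.png')[100:340,220:360];cv2.imwrite('pics/s_c.png',cv2.resize(a,None,fx=2.5,fy=2.5,interpolation=cv2.INTER_CUBIC))
a=cv2.imread('pics/side0.png')[180:340,230:380];cv2.imwrite('pics/d_c.png',cv2.resize(a,None,fx=3.7,fy=3.7,interpolation=cv2.INTER_CUBIC))
E
```

```text
(no output)
```

View pics/s_c.png

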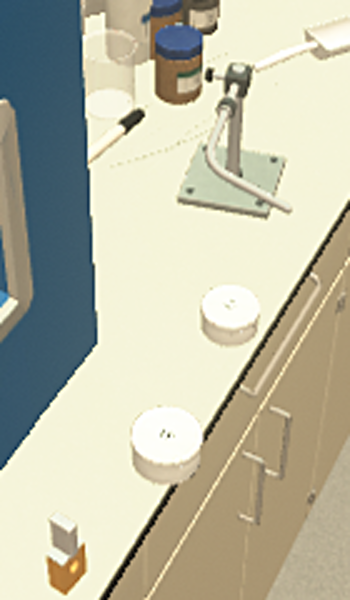

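View pics/d_c.png

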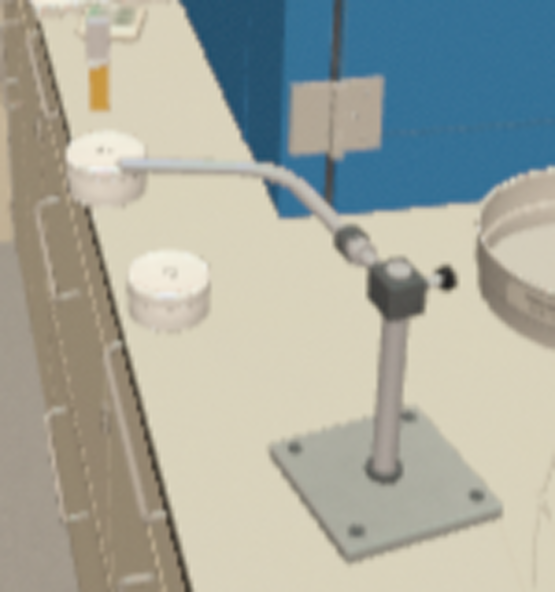

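```bash
python3 - <<'E'
from h import *
S,D=cam('scene'),cam('side')
s=lambda x,y:(x/2.5+220,y/2.5+100); d=lambda x,y:(x/3.7+230,y/3.7+180)
print('tip',tri([S,D],[s(289,208),d(122,163)]), onz(S,s(289,208),150))
print('post top',tri([S,D],[s(238,68),d(400,268)]))
print('bend mid~', onz(S,s(212,150),150), onz(D,d(285,170),150))
print('collar', onz(S,s(226,103),150),onz(D,d(355,243),150))
print('base',[onz(S,s(*p),12).round() for p in [(180,200),(210,148),(286,157),(266,213)]],[onz(D,d(*p),12).round() for p in [(270,450),(415,410),(500,507),(350,555)]])
print('blk top', tri([S,D],[s(64,518),d(98,16)]))
print('bore', onz(S,s(75,567),28))
E
```

```text
tip (array([ 429.45609695, -231.58051939,  150.68819903]), [np.float64(0.294399727071301), np.float64(0.2893731242066515)]) [ 428.94866234 -232.12192239  150.        ]
post top (array([ 567.22538058, -410.67079936,  164.431011  ]), [np.float64(0.2917776140171278), np.float64(0.3726120981852118)])
bend mid~ [ 536.02234615 -280.82130715  150.        ] [ 536.39690796 -259.39624741  150.        ]
collar [ 558.21776884 -362.79928924  150.        ] [ 556.9439967  -356.57920598  150.        ]
base [array([ 601., -340.,   12.]), array([ 612., -446.,   12.]), array([ 522., -472.,   12.]), array([ 502., -365.,   12.])] [array([ 502., -377.,   12.]), array([ 606., -354.,   12.]), array([ 628., -455.,   12.]), array([ 526., -479.,   12.])]
blk top (array([465.31811952, 148.66538935,  89.13318906]), [np.float64(0.4249921656285454), np.float64(0.26319858353116343)])
bore [454.86401111 152.86772022  28.        ]
```

```bash
python3 -m handwheel '{"grip":[0,0,0,0,0,0,0,0,0,0,0],"xyz":[[0.02,-0.007,-0.006],[0.034,-0.013,-0.01],[0.034,-0.013,-0.01],[0.034,-0.013,-0.01],[0.034,-0.013,-0.01],[0.034,-0.013,-0.01],[0.034,-0.013,-0.01],[0.034,-0.013,-0.01],[0.034,-0.013,-0.01],[0.03,-0.012,-0.01],[0,0,0]],"yaw":[0,0,0,0,0,0,0,0,0,0,0]}'
python3 - <<'E'
from h import *
s=r.get_state();print(s['tcp_pos'],s['orientation'],s['q'],s['joint_velocities'])
np.save('T1.npy',T_tool(s))
im=eyes.camera('wrist');cv2.imwrite('pics/w1.png',im[:,:,::-1])
for t in ["stand","set_collar","rod_tip"]:
  for d in eyes.silhouettes(t,'wrist')[:2]:
    print(t,d['confidence'],d['extent'])
E
```

```text
clock: 1.77
tcp_pos: [430.8, -285.2, 328.6]
orientation: [3.141, -0.003, 0.307]
contact_force: [-1.4, -0.5, -0.9]
gripper_width: 85.2
[ 430.84243926 -285.18838419  328.64199532] [ 3.14076987e+00 -2.95582967e-03  3.07179709e-01] [-5.85739197e-01  1.29667596e-01  1.79078927e-01  1.61771306e+00
  1.78630959e-03  2.24867719e+00] [-0.06882778 -0.01575402 -0.05150707 -0.02269062 -0.0452389  -0.07701366]
stand 0.91 [224.3, 44.5, 474.8, 176.3]
set_collar 0.83 [377.9, 71.9, 410.4, 91.2]
rod_tip 0.88 [223.9, 104.2, 265.9, 175.2]
```

View pics/w1.png

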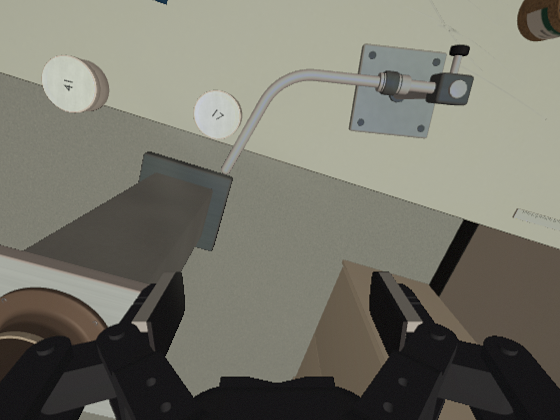

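The wrist view shows the rod tip at (228,172), bend around (290,80), collar at (393,82), clamp at (455,88) and post at (458,89). I'll take a closer view.

```bash
python3 -m handwheel '{"grip":[0,0,0,0,0],"xyz":[[0.016,0.006,0.015],[0.022,0.008,0.022],[0.016,0.007,0.017],[0.01,0.005,0.01],[0,0,0]],"yaw":[0,0,0,0,0]}'
python3 - <<'E'
from h import *
s=r.get_state();print(s['joint_velocities'].round(3),s['contact_force'])
np.save('T2.npy',T_tool(s))
im=eyes.camera('wrist');cv2.imwrite('pics/w2.png',im[:,:,::-1])
for t in ["stand","set_collar","rod_tip"]:
  for d in eyes.silhouettes(t,'wrist')[:1]:
    print(t,d['confidence'],d['extent']);np.save(f'm2_{t}.npy',d['mask'])
c=cv2.resize(im[0:250,150:520],None,fx=2.1,fy=2.1,interpolation=cv2.INTER_CUBIC);cv2.imwrite('pics/w2c.png',c[:,:,::-1])
E
```

```text
clock: 2.38
tcp_pos: [495.5, -294.5, 259.9]
orientation: [-3.138, 0.003, 0.301]
contact_force: [-0.8, 0.1, -0.1]
gripper_width: 85.9
[-0.008 -0.039  0.028  0.057 -0.007 -0.012] [-0.7612438   0.07335477 -0.12854341]
stand 0.94 [181.2, 90.3, 473.9, 259.8]
set_collar 0.77 [357.9, 143.1, 399.1, 169.4]
rod_tip 0.84 [183.1, 181.5, 227.7, 263.3]
```

View pics/w2c.png

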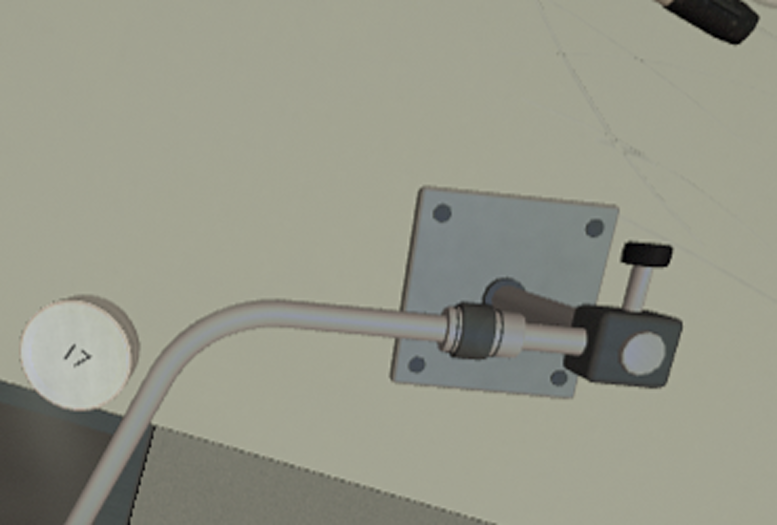

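```bash
cat > rod.py <<'E'
from h import *
def centre(im_mask,c,p0,p1,n=15,hw=9):
    "sample across segment p0->p1 (world z150) in mask, return centre points"
    out=[];u=(p1-p0)/np.linalg.norm(p1-p0);w=np.array([-u[1],u[0],0])
    for t in np.linspace(0,1,n):
        p=p0+(p1-p0)*t
        ss=np.arange(-16,16,.1);q=proj(c,p+ss[:,None]*w)
        v=cv2.remap(im_mask.astype(np.float32),q[:,0].astype(np.float32)[None],q[:,1].astype(np.float32)[None],cv2.INTER_LINEAR)[0]
        g=ss[v>.5]
        if len(g): out.append(np.r_[(p+w*(g.min()+g.max())/2)[:2],g.max()-g.min()])
    return np.array(out)
def line(P):
    m=P[:,:2].mean(0);u=np.linalg.svd(P[:,:2]-m)[2][0];return m,u
E
python3 - <<'E'
from rod import *
m=np.load('m2_stand.npy');c=cam('wrist',np.load('T2.npy'))
tip=np.array([429.,-232,150])
f=lambda x,y:onz(c,(x/2.1+150,y/2.1),150)
print('bend outer end',f(170,375),'tip',f(75,525),onz(c,(183.1+4,263),150))
print('nose',f(440,325),'collar L',f(455,330),'R',f(500,332),'clampL',f(578,345), 'clamp top z163',)
P=centre(m,c,f(75,525),f(170,375));print(P.round(1));a,u=line(P);print(a,np.degrees(np.arctan2(u[1],u[0])))
P=centre(m,c,f(300,312),f(400,322));print(P.round(1));a,u=line(P);print(a,np.degrees(np.arctan2(u[1],u[0])))
print('post',onz(c,(643/2.1+150,353/2.1),166))
E
```

```text
bend outer end [ 506.51257933 -253.13326512  150.        ] tip [ 434.18403    -231.97782329  150.        ] [ 422.27266668 -235.75972317  150.        ]
nose [ 554.49573787 -343.51408688  150.        ] collar L [ 554.42476757 -349.50218443  150.        ] R [ 558.68798351 -365.6761399   150.        ] clampL [ 562.84356847 -395.33070032  150.        ] clamp top z163
[[ 434.1 -232.2   10.5]
 [ 439.3 -233.7   10.6]
 [ 444.6 -234.8   11.4]
 [ 449.9 -235.7   10.4]
 [ 455.2 -236.8   10.9]
 [ 460.5 -237.9   11.3]
 [ 465.7 -239.4   11.2]
 [ 470.7 -241.3   10.3]
 [ 476.  -242.5   10.3]
 [ 481.2 -243.7   10.9]
 [ 486.6 -244.6   11. ]
 [ 491.8 -245.9   10.3]
 [ 497.  -247.4   10.1]
 [ 502.3 -248.5   10.2]
 [ 507.4 -250.1   10.8]]
[ 470.81431477 -240.96229765] -13.598710165540256
[[ 542.9 -292.9   10.7]
 [ 543.4 -295.5    9.9]
 [ 544.2 -298.    11.3]
 [ 544.9 -300.6   11.5]
 [ 545.4 -303.2   10.7]
 [ 546.1 -305.7   10.7]
 [ 546.5 -308.3    9.9]
 [ 546.6 -311.     9.9]
 [ 547.3 -313.6   10. ]
 [ 548.  -316.2   10.4]
 [ 547.9 -318.9   10.6]
 [ 548.6 -321.4   10.7]
 [ 549.4 -324.    10.8]
 [ 549.5 -326.7   12.2]
 [ 551.1 -329.    31.9]]
[ 546.78642124 -310.99410697] -78.5520130813122
post [ 567.82830963 -410.32206491  166.        ]
```

```bash
python3 - <<'E'
from h import *
S=cam('scene');D=cam('side')
for p in [(258,238),(205,325),(128,413)]: print('oven bottom',onz(S,p,0).round())
for p in [(230,67),(7,272)]: print([onz(S,p,z).round() for z in (300,400,500)])
print('side bottom corner',onz(D,(306,237),0).round()); print([onz(D,(273,50),z).round() for z in(300,400,500)])
E
```

```text
oven bottom [ 581. -103.    0.]
oven bottom [556. 180.   0.]
oven bottom [577. 412.   0.]
[array([ 813., -380.,  300.]), array([ 702., -217.,  400.]), array([591., -54., 500.])]
[array([764., 391., 300.]), array([661., 428., 400.]), array([559., 464., 500.])]
side bottom corner [585. -69.   0.]
[array([ 810., 1779.,  300.]), array([ 675., 1010.,  400.]), array([540., 240., 500.])]
```

```bash
cat > plan.py <<'E'
from h import *
import sys,json
def plan(pts,n,grip,yaw0=None,p0=None):
    "straight world move to (x,y,z,yawdeg) in n rows, rows in tool frame"
    s=r.get_state();p=np.array(s['tcp_pos'] if p0 is None else p0,float);y=s['orientation'][2] if yaw0 is None else yaw0
    t=np.array(pts[:3],float);ty=np.radians(pts[3]);dy=(ty-y+np.pi)%(2*np.pi)-np.pi
    xyz=[];yw=[]
    for i in range(n):
        a=y+dy*i/n;d=(t-p)/n
        xyz.append([round((d[0]*np.cos(a)+d[1]*np.sin(a))/1000,4),round((d[0]*np.sin(a)-d[1]*np.cos(a))/1000,4),round(-d[2]/1000,4)]);yw.append(round(-dy/n,3))
    print(json.dumps({"grip":[grip]*n,"xyz":xyz,"yaw":yw}).replace(' ',''))
if __name__=='__main__':
    a=list(map(float,sys.argv[1:]));plan(a[:4],int(a[4]),a[5])
E
python3 plan.py 455 135 230 120 16 0
```

```text
{"grip":[0.0,0.0,0.0,0.0,0.0,0.0,0.0,0.0,0.0,0.0,0.0,0.0,0.0,0.0,0.0,0.0],"xyz":[[0.0056,-0.0264,0.0022],[0.0085,-0.0256,0.0022],[0.0113,-0.0245,0.0022],[0.014,-0.0231,0.0022],[0.0164,-0.0214,0.0022],[0.0187,-0.0194,0.0022],[0.0208,-0.0172,0.0022],[0.0226,-0.0147,0.0022],[0.0241,-0.0121,0.0022],[0.0253,-0.0093,0.0022],[0.0262,-0.0065,0.0022],[0.0267,-0.0035,0.0022],[0.027,-0.0005,0.0022],[0.0268,0.0025,0.0022],[0.0264,0.0055,0.0022],[0.0256,0.0084,0.0022]],"yaw":[-0.112,-0.112,-0.112,-0.112,-0.112,-0.112,-0.112,-0.112,-0.112,-0.112,-0.112,-0.112,-0.112,-0.112,-0.112,-0.112]}
```

```bash
python3 -m handwheel '{"grip":[0,0,0,0,0,0,0,0,0,0,0,0,0,0,0,0,0],"xyz":[[0.0056,-0.0264,0.0022],[0.0085,-0.0256,0.0022],[0.0113,-0.0245,0.0022],[0.014,-0.0231,0.0022],[0.0164,-0.0214,0.0022],[0.0187,-0.0194,0.0022],[0.0208,-0.0172,0.0022],[0.0226,-0.0147,0.0022],[0.0241,-0.0121,0.0022],[0.0253,-0.0093,0.0022],[0.0262,-0.0065,0.0022],[0.0267,-0.0035,0.0022],[0.027,-0.0005,0.0022],[0.0268,0.0025,0.0022],[0.0264,0.0055,0.0022],[0.0256,0.0084,0.0022],[0,0,0]],"yaw":[-0.112,-0.112,-0.112,-0.112,-0.112,-0.112,-0.112,-0.112,-0.112,-0.112,-0.112,-0.112,-0.112,-0.112,-0.112,-0.112,0]}'
python3 - <<'E'
from h import *
s=r.get_state();print(s['joint_velocities'].round(3),s['contact_force'])
np.save('T3.npy',T_tool(s))
im=eyes.camera('wrist');cv2.imwrite('pics/w3.png',im[:,:,::-1])
for t in ["hanger_block","block_bore"]:
  for d in eyes.silhouettes(t,'wrist')[:1]:
    print(t,d['confidence'],d['extent']);np.save(f'm3_{t}.npy',d['mask'])
E
```

```text
clock: 4.0
tcp_pos: [454.9, 138.6, 229.3]
orientation: [3.139, -0.001, 2.102]
contact_force: [0.3, 0.1, -0.2]
gripper_width: 85.2
[-0.056 -0.007 -0.003  0.016 -0.04   0.072] [ 0.31290013  0.14344553 -0.19064411]
hanger_block 0.96 [274.8, 158.8, 304.9, 201.5]
block_bore 0.62 [274.0, 156.4, 307.7, 200.5]
```

View pics/w3.png

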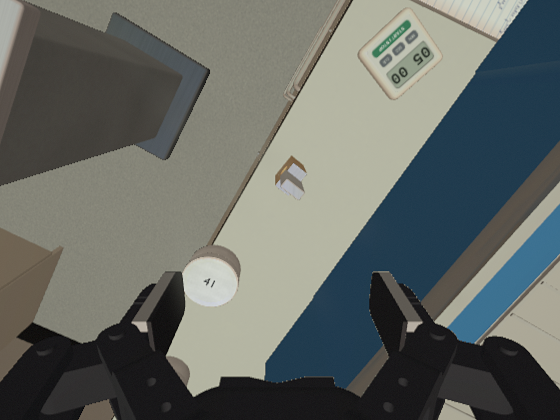

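```bash
python3 - <<'E'
import cv2
a=cv2.imread('pics/w3.png')[150:210,260:320];cv2.imwrite('pics/w3c.png',cv2.resize(a,None,fx=10,fy=10,interpolation=cv2.INTER_CUBIC))
E
```

```text
(no output)
```

View pics/w3c.png

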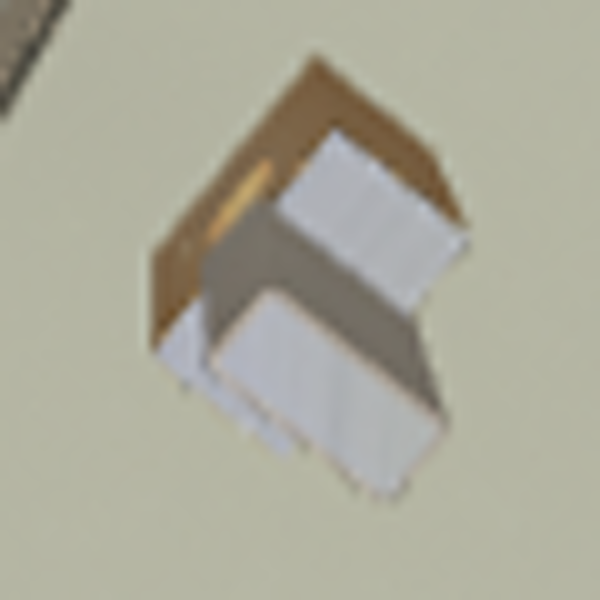

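```bash
python3 - <<'E'
from h import *
c=cam('wrist',np.load('T3.npy'));w=lambda x,y:((x-5)/10+260+.5,(y-5)/10+150+.5)
w=lambda x,y:(x/10+260-.45,y/10+150-.45)
Q=[onz(c,w(*p),87)[:2] for p in [(272,290),(447,425),(395,497),(208,360)]];Q=np.array(Q)
print(Q.round(1),Q.mean(0).round(1),[np.round([np.linalg.norm(Q[i]-Q[i-1]),np.degrees(np.arctan2(*(Q[i]-Q[i-1])[::-1]))],1) for i in range(4)])
B=np.array([onz(c,w(*p),46)[:2] for p in [(155,350),(335,130),(468,240)]]);print(B.round(1),(B[0]+B[2])/2,[np.round([np.linalg.norm(B[i]-B[i-1]),np.degrees(np.arctan2(*(B[i]-B[i-1])[::-1]))],1) for i in (1,2)])
B=np.array([onz(c,w(*p),0)[:2] for p in [(150,255),(315,55),(435,155)]]);print(B.round(1),(B[0]+B[2])/2,[np.round([np.linalg.norm(B[i]-B[i-1]),np.degrees(np.arctan2(*(B[i]-B[i-1])[::-1]))],1) for i in (1,2)])
print(tri([c,cam('scene')],[w(*np.mean([(272,290),(447,425),(395,497),(208,360)],0)),(220+64/2.5,100+518/2.5)]))
E
```

```text
[[456.1 156.2]
 [476.2 153.5]
 [475.8 145.2]
 [454.4 147.7]] [465.6 150.6] [array([ 8.6, 79. ]), array([20.4, -7.6]), array([  8.2, -93.3]), array([ 21.5, 173.5])]
[[455.  137. ]
 [459.1 165.9]
 [476.7 163.1]] [465.84229855 150.04794075] [array([29.2, 81.9]), array([17.8, -9. ])]
[[454.5 136.3]
 [459.  166. ]
 [477.  163.2]] [465.74892677 149.74156462] [array([30. , 81.4]), array([18.2, -9. ])]
(array([463.67495702, 151.40306651,  92.90990428]), [np.float64(1.0407460207599666), np.float64(0.4495423520240128)])
```

```bash
python3 plan.py 465.7 150 160 171.5 8 0
```

```text
{"grip":[0.0,0.0,0.0,0.0,0.0,0.0,0.0,0.0],"xyz":[[0.0009,0.002,0.0087],[0.0007,0.0021,0.0087],[0.0005,0.0022,0.0087],[0.0002,0.0022,0.0087],[-0.0,0.0022,0.0087],[-0.0003,0.0022,0.0087],[-0.0005,0.0022,0.0087],[-0.0008,0.0021,0.0087]],"yaw":[-0.113,-0.113,-0.113,-0.113,-0.113,-0.113,-0.113,-0.113]}
```

```bash
python3 -m handwheel '{"grip":[0,0,0,0,0,0,0,0,0],"xyz":[[0.0009,0.002,0.0087],[0.0007,0.0021,0.0087],[0.0005,0.0022,0.0087],[0.0002,0.0022,0.0087],[0,0.0022,0.0087],[-0.0003,0.0022,0.0087],[-0.0005,0.0022,0.0087],[-0.0008,0.0021,0.0087],[0,0,0]],"yaw":[-0.113,-0.113,-0.113,-0.113,-0.113,-0.113,-0.113,-0.113,0]}'
python3 - <<'E'
from h import *
s=r.get_state()
np.save('T4.npy',T_tool(s))
im=eyes.camera('wrist');cv2.imwrite('pics/w4.png',im[:,:,::-1])
a=im[180:300,220:340];cv2.imwrite('pics/w4c.png',cv2.resize(a,None,fx=5,fy=5,interpolation=cv2.INTER_CUBIC)[:,:,::-1])
E
```

```text
clock: 4.9
tcp_pos: [465.4, 148.8, 157.6]
orientation: [-3.141, -0.001, 2.998]
contact_force: [-1.5, -0.2, -0.1]
gripper_width: 85.5
```

View pics/w4c.png

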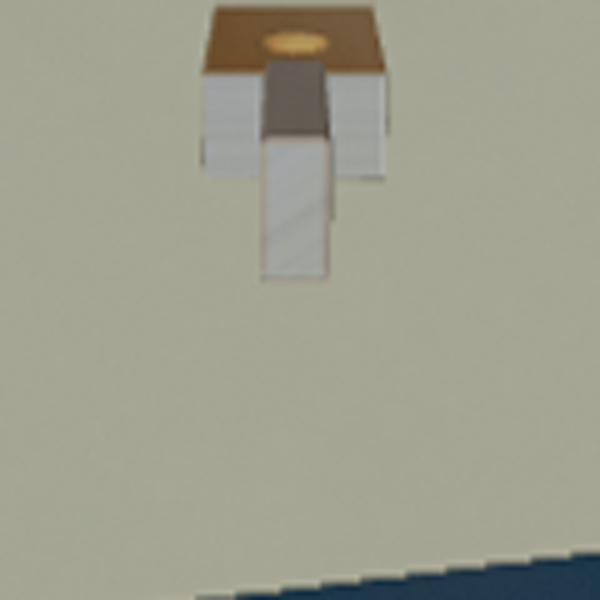

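```bash
python3 - <<'E'
from h import *
T=np.load('T4.npy');c=cam('wrist',T);w=lambda x,y:(x/5+220-.4,y/5+180-.4)
Q=np.array([onz(c,w(*p),87) for p in [(262,140),(328,140),(328,278),(262,278)]]);print(Q.round(1),Q.mean(0))
B=np.array([onz(c,w(*p),46) for p in [(204,74),(387,74),(383,177),(203,177)]]);print(B.round(1),B.mean(0))
print(((np.c_[[Q.mean(0),B.mean(0)]]-T[:3,3])@T[:3,:3]).round(1))
d=Q[1]-Q[2]+Q[0]-Q[3];print(np.degrees(np.arctan2(d[1],d[0])))
E
python3 plan.py 465.7 150 53 171.5 5 0
```

```text
[[454.3 147.1  87. ]
 [455.6 156.1  87. ]
 [476.1 153.3  87. ]
 [474.7 144.   87. ]] [465.15459055 150.1171117   87.        ]
[[455.1 136.8  46. ]
 [459.3 166.2  46. ]
 [476.9 163.4  46. ]
 [472.6 133.8  46. ]] [465.95967357 150.04126282  46.        ]
[[  0.3   1.3  70.6]
 [ -0.5   1.4 111.6]]
171.90300752814073
{"grip":[0.0,0.0,0.0,0.0,0.0],"xyz":[[-0.0,0.0002,0.0211],[-0.0,0.0002,0.0211],[-0.0,0.0002,0.0211],[-0.0,0.0002,0.0211],[-0.0,0.0002,0.0211]],"yaw":[-0.0,-0.0,-0.0,-0.0,-0.0]}
```

```bash
python3 -m handwheel '{"grip":[0,0,0,0,0,0,0],"xyz":[[0,0.0006,0.015],[0,0.0006,0.022],[0,0,0.025],[0,0,0.023],[0,0,0.013],[0,0,0.0065],[0,0,0]],"yaw":[0,0,0,0,0,0,0]}'
python3 -m handwheel '{"grip":[0.5,0.8,1,1,1,1,1,1,1,1],"xyz":[[0,0,0],[0,0,0],[0,0,0],[0,0,0],[0,0,0],[0,0,0],[0,0,0],[0,0,0],[0,0,0],[0,0,0]],"yaw":[0,0,0,0,0,0,0,0,0,0]}' 60
```

```text
clock: 5.53
tcp_pos: [465.4, 150.6, 53.5]
orientation: [-3.141, -0.001, 2.994]
contact_force: [0.0, 0.2, 0.6]
gripper_width: 85.6
clock: 6.37
tcp_pos: [466.1, 151.6, 54.3]
orientation: [3.141, 0.0, 2.998]
contact_force: [-0.6, 0.2, 2.9]
gripper_width: 9.2
```

```bash
python3 -m handwheel '{"grip":[1,1,1,1,1,1,1,1],"xyz":[[0,0,-0.006],[0,0,-0.014],[0,0,-0.02],[0,0,-0.024],[0,0,-0.024],[0,0,-0.02],[0,0,-0.014],[0,0,0]],"yaw":[0,0,0,0,0,0,0,0]}'
python3 plan.py 380 -220 176 166.4 12 1
```

```text
clock: 7.03
tcp_pos: [467.1, 151.8, 179.0]
orientation: [3.14, 0.004, 2.998]
contact_force: [1.0, 0.4, -2.8]
gripper_width: 9.0
{"grip":[1.0,1.0,1.0,1.0,1.0,1.0,1.0,1.0,1.0,1.0,1.0,1.0],"xyz":[[0.0027,-0.0317,0.0002],[0.0025,-0.0317,0.0002],[0.0022,-0.0317,0.0002],[0.002,-0.0318,0.0002],[0.0018,-0.0318,0.0002],[0.0015,-0.0318,0.0002],[0.0013,-0.0318,0.0002],[0.001,-0.0318,0.0002],[0.0008,-0.0318,0.0002],[0.0005,-0.0318,0.0002],[0.0003,-0.0318,0.0002],[0.0,-0.0318,0.0002]],"yaw":[0.008,0.008,0.008,0.008,0.008,0.008,0.008,0.008,0.008,0.008,0.008,0.008]}
```

```bash
python3 -m handwheel '{"grip":[1,1,1,1,1,1,1,1,1,1,1,1,1,1,1],"xyz":[[0.0012,-0.015,0],[0.0025,-0.031,0],[0.0022,-0.032,0],[0.002,-0.032,0],[0.0018,-0.032,0],[0.0015,-0.032,0],[0.0013,-0.032,0],[0.001,-0.032,0],[0.0008,-0.032,0],[0.0005,-0.032,0],[0.0003,-0.032,0],[0,-0.03,0],[0,-0.017,0],[0,0,0],[0,0,0]],"yaw":[0.008,0.008,0.008,0.008,0.008,0.008,0.008,0.008,0.008,0.008,0.008,0.008,0,0,0]}'
python3 - <<'E'
from h import *
for n in ["scene","side","wrist"]:
    s=r.get_state();im=eyes.camera(n);cv2.imwrite(f"pics/{n}5.png",im[:,:,::-1]);np.save(f'{n}5T.npy',T_tool(s));print(s['tcp_pos'].round(2),s['orientation'].round(4),s['contact_force'].round(1))
    for t in ["hanger_block","rod_tip","stand"]:
        for d in eyes.silhouettes(t,n)[:1]: print(n,t,d['confidence'],d['extent']);np.save(f'm5_{n}_{t}.npy',d['mask'])
a=cv2.imread('pics/scene5.png')[100:240,270:410];cv2.imwrite('pics/s5_c.png',cv2.resize(a,None,fx=4,fy=4,interpolation=cv2.INTER_CUBIC))
a=cv2.imread('pics/side5.png')[160:300,200:380];cv2.imwrite('pics/d5_c.png',cv2.resize(a,None,fx=4,fy=4,interpolation=cv2.INTER_CUBIC))
E
```

```text
clock: 8.28
tcp_pos: [377.5, -220.1, 174.7]
orientation: [3.141, -0.002, 2.899]
contact_force: [0.5, 0.7, -1.5]
gripper_width: 9.2
[ 377.48 -220.09  174.74] [ 3.1407e+00 -2.1000e-03  2.8994e+00] [ 0.5  0.7 -1.5]
scene hanger_block 0.5 [346.7, 175.6, 358.4, 208.2]
scene rod_tip 0.56 [308.8, 171.1, 334.1, 185.9]
scene stand 0.98 [290.1, 120.6, 339.2, 188.9]
[ 378.38 -218.86  175.61] [ 3.1412e+00 -7.0000e-04  2.9032e+00] [-0.2 -0.  -1.6]
side hanger_block 0.74 [237.0, 217.8, 247.1, 237.6]
side rod_tip 0.48 [261.5, 221.9, 292.9, 225.3]
side stand 0.85 [265.0, 222.8, 363.9, 331.1]
[ 378.58 -219.16  176.  ] [3.1416e+00 1.0000e-04 2.9032e+00] [-0.4  1.  -2.8]
wrist hanger_block 0.8 [247.6, 219.5, 305.6, 335.9]
wrist rod_tip 0.95 [271.0, 336.7, 285.9, 381.7]
wrist stand 0.85 [98.5, 332.4, 285.7, 386.1]
```

View pics/s5_c.png

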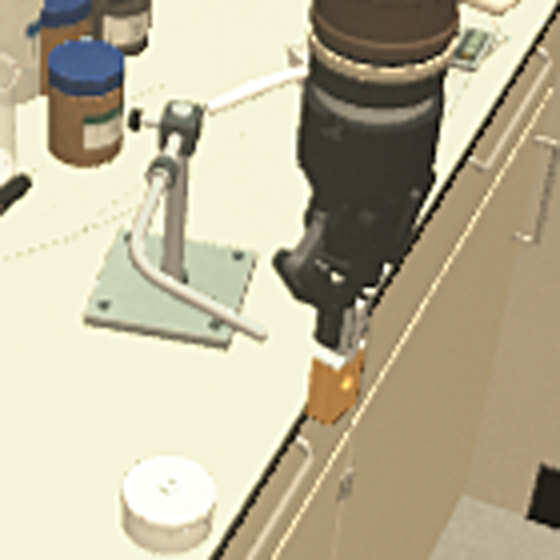

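View pics/d5_c.png

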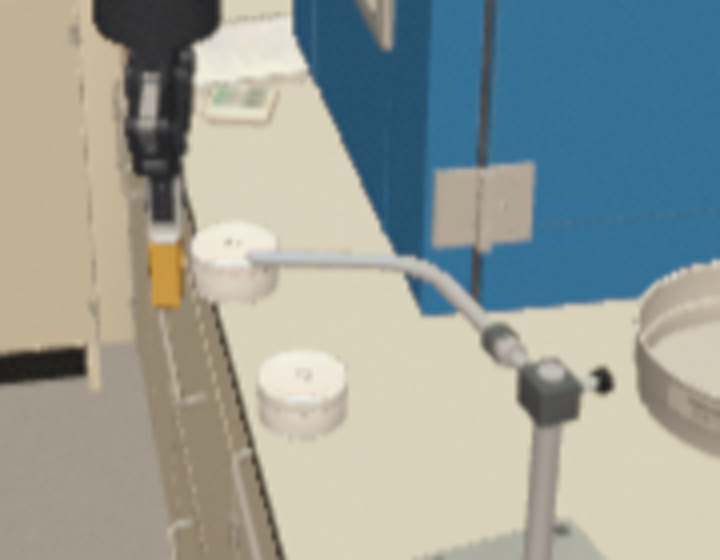

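View pics/wrist5.png

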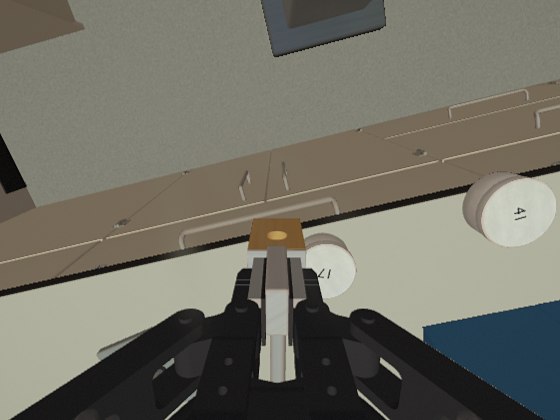

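```bash
python3 - <<'E'
from rod import *
im=cv2.imread('pics/wrist5.png');cv2.imwrite('pics/w5c.png',cv2.resize(im[210:400,220:340],None,fx=4,fy=4,interpolation=cv2.INTER_CUBIC))
T=np.load('wrist5T.npy');T[:3,3]=[378.5,-219.3,176]
c=cam('wrist',T);m=np.load('m5_wrist_rod_tip.npy')
for row in range(338,382,4):
    xs=np.nonzero(m[row])[0]
    X=onz(c,((xs.min()+xs.max())/2,row),150);t=(X-T[:3,3])@T[:3,:3];print(row,xs.min(),xs.max(),X.round(1),t.round(2))
# predicted from line in w2
u=np.array([np.cos(np.radians(-13.6)),np.sin(np.radians(-13.6)),0]);p=np.array([470.8,-241,150])
for k in (-40,0): print(((p+u*k-T[:3,3])@T[:3,:3]).round(2), proj(c,p+u*k).round(1))
b=np.load('m5_wrist_hanger_block.npy')
for row in (222,226,230,236,242,250): xs=np.nonzero(b[row])[0];print(row,xs.min(),xs.max(),(xs.min()+xs.max())/2)
print('exp block centre col',proj(c,T[:3,3]+T[:3,:3]@np.array([9,0,26.])), proj(c,T[:3,3]+T[:3,:3]@np.array([9,0,54.])))
E
```

```text
338 271 285 [ 438.2 -232.9  150. ] [-61.25   0.93  26.  ]
342 271 285 [ 441.2 -233.6  150. ] [-64.34   0.93  26.  ]
346 271 285 [ 444.3 -234.3  150. ] [-67.46   0.94  26.  ]
350 271 285 [ 447.3 -235.1  150. ] [-70.61   0.94  26.  ]
354 271 285 [ 450.4 -235.8  150. ] [-73.8    0.95  26.  ]
358 271 284 [ 453.5 -236.9  150. ] [-77.01   0.63  26.  ]
362 270 283 [ 456.5 -238.3  150. ] [-8.026e+01 -1.000e-02  2.600e+01]
366 270 283 [ 459.7 -239.   150. ] [-8.353e+01 -1.000e-02  2.600e+01]
370 270 283 [ 462.9 -239.8  150. ] [-8.684e+01 -1.000e-02  2.600e+01]
374 270 283 [ 466.1 -240.6  150. ] [-90.19  -0.    26.01]
378 271 283 [ 469.5 -241.1  150. ] [-93.56   0.33  26.01]
[-54.81   0.67  26.  ] [[277.6 329.5]]
[-94.81   0.71  26.01] [[277.6 379.5]]
222 253 300 276.5
226 252 301 276.5
230 251 302 276.5
236 250 303 276.5
242 249 305 277.0
250 247 306 276.5
exp block centre col [[276.6126198  235.43793319]] [[276.65701171 218.19922446]]
```

View pics/w5c.png

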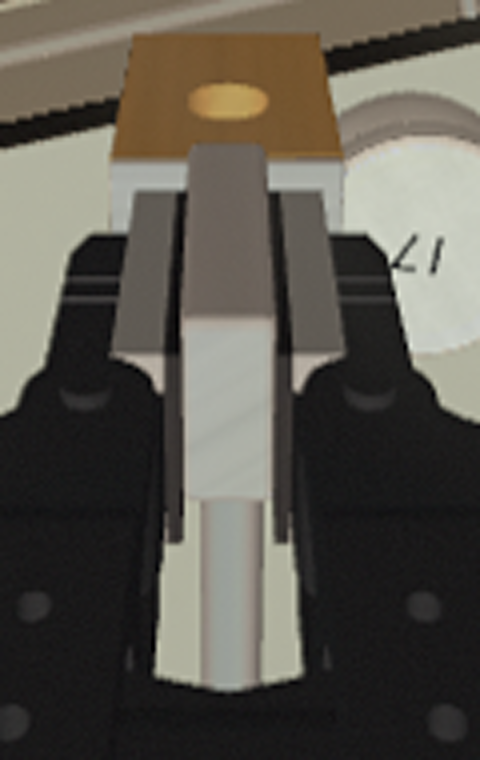

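The wrist view shows the rod between the fingers straight behind the block: rod centre at about col 278, block at col 276.6. The rod is therefore about 0.7 mm off to +y, and both wrist views agree on this. Next I approach and stop just short of the tip.

```bash
python3 -m handwheel '{"grip":[1,1,1,1,1,1,1,1,1],"xyz":[[-0.003,0.0003,0],[-0.006,0.0004,0],[-0.007,0,0],[-0.007,0,0],[-0.006,0,0],[-0.005,0,0],[-0.003,0,0],[0,0,0],[0,0,0]],"yaw":[0.003,0.003,0,0,0,0,0,0,0]}' 80
python3 - <<'E'
from rod import *
F=[];P=[]
for n in ['wrist','side','scene']:
    s=r.get_state();F.append(s['contact_force']);P.append(s['tcp_pos']);im=eyes.camera(n)[:,:,::-1];cv2.imwrite(f'pics/{n}6.png',im)
    if n=='wrist': a=cv2.resize(im[210:400,220:340],None,fx=4,fy=4,interpolation=cv2.INTER_CUBIC);cv2.imwrite('pics/w6c.png',a)
    if n=='side': cv2.imwrite('pics/d6c.png',cv2.resize(im[190:260,220:320],None,fx=6,fy=6,interpolation=cv2.INTER_CUBIC))
    if n=='scene': cv2.imwrite('pics/s6c.png',cv2.resize(im[130:230,280:400],None,fx=5,fy=5,interpolation=cv2.INTER_CUBIC))
print(np.round(F,1),np.round(P,1),s['orientation'])
E
```

```text
clock: 9.63
tcp_pos: [414.4, -228.1, 175.8]
orientation: [3.141, -0.001, 2.896]
contact_force: [0.2, 0.0, -1.9]
gripper_width: 8.6
[[ 0.2  0.  -1.9]
 [-0.1  0.2 -2.3]
 [-0.4 -0.6 -1.4]] [[ 414.4 -228.1  175.8]
 [ 414.2 -228.   175.9]
 [ 414.2 -228.   175.9]] [ 3.14152752e+00 -3.95625852e-04  2.89569956e+00]
```

View pics/w6c.png

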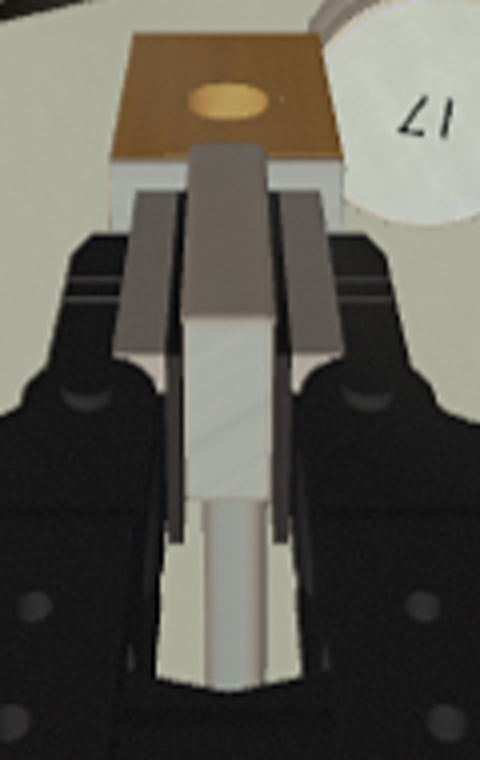

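View pics/d6c.png

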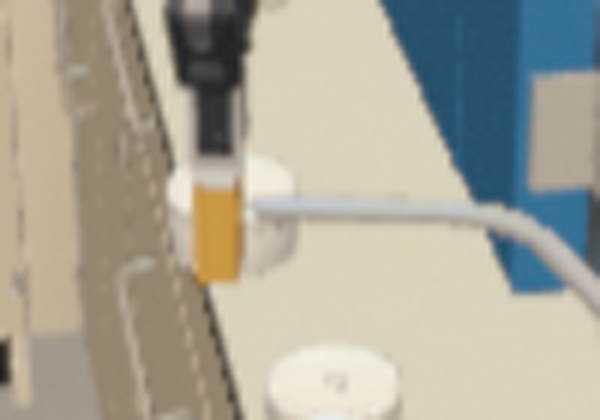

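View pics/s6c.png

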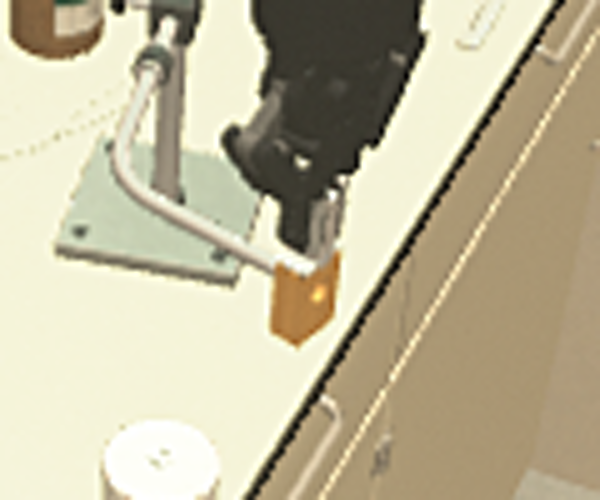

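Both wrist views put the rod about 1.0–1.3 mm to tool +y, and the side view's height matches. I'll correct the offset and edge in.

```bash
python3 -m handwheel '{"grip":[1,1,1,1,1,1,1,1],"xyz":[[0,0.001,0],[-0.002,0,0],[-0.002,0,0],[-0.0015,0,0],[-0.0015,0,0],[-0.0015,0,0],[-0.0015,0,0],[0,0,0]],"yaw":[0,0,0,0,0,0,0,0]}'
```

```text
clock: 10.45
tcp_pos: [424.7, -229.6, 175.9]
orientation: [3.142, 0.0, 2.896]
contact_force: [0.2, 0.7, -3.1]
gripper_width: 8.8
```

```bash
python3 -m handwheel '{"grip":[1,1,1,1,1,1],"xyz":[[-0.0015,0,0],[-0.0015,0,0],[-0.0015,0,0],[-0.0015,0,0],[-0.0015,0,0],[0,0,0]],"yaw":[0,0,0,0,0,0]}'
python3 - <<'E'
from h import *
F=[]
for n in ['side','wrist','scene']:
    s=r.get_state();F.append(np.r_[s['contact_force'],s['moment']*10]);im=eyes.camera(n)[:,:,::-1]
    if n=='wrist': a=cv2.resize(im[210:400,220:340],None,fx=4,fy=4,interpolation=cv2.INTER_CUBIC);cv2.imwrite('pics/w7c.png',a)
    if n=='side': cv2.imwrite('pics/d7c.png',cv2.resize(im[190:260,220:320],None,fx=6,fy=6,interpolation=cv2.INTER_CUBIC))
    if n=='scene': cv2.imwrite('pics/s7c.png',cv2.resize(im[130:230,280:400],None,fx=5,fy=5,interpolation=cv2.INTER_CUBIC))
print(np.round(F,1),s['tcp_pos'])
E
```

```text
clock: 10.95
tcp_pos: [431.9, -231.5, 176.0]
orientation: [-3.142, 0.0, 2.896]
contact_force: [0.7, -0.1, -2.5]
gripper_width: 9.0
[[ 0.7 -0.1 -2.5 -0.2  0.3 -0.2]
 [ 0.6  0.4 -1.6 -0.   0.1  0.1]
 [ 0.6 -1.3 -1.3  0.3 -0.4 -0.1]] [ 431.65989312 -231.36227975  175.94277885]
```

View pics/w7c.png

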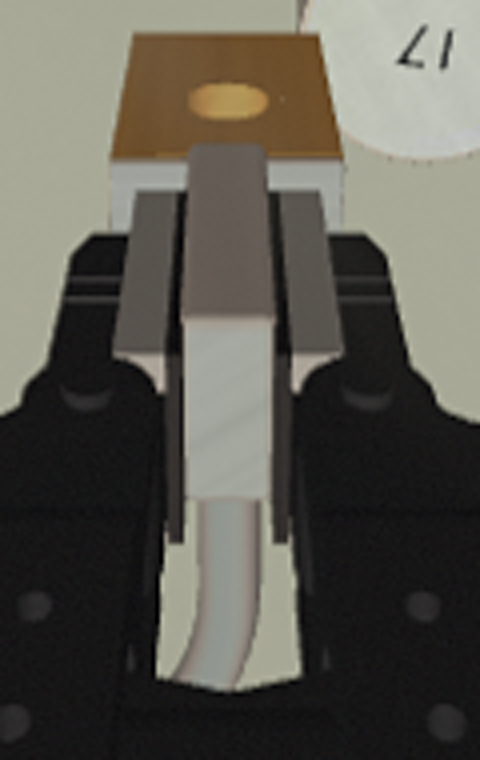

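View pics/d7c.png

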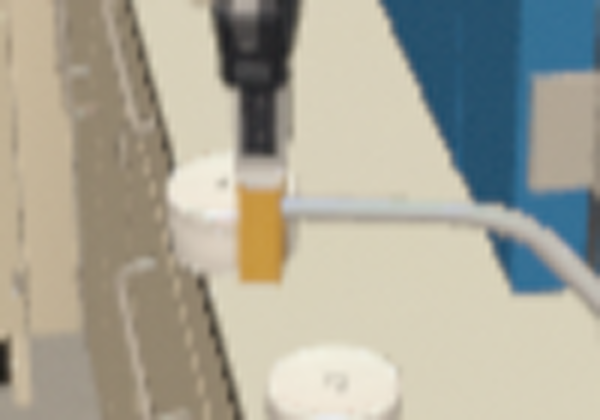

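View pics/s7c.png

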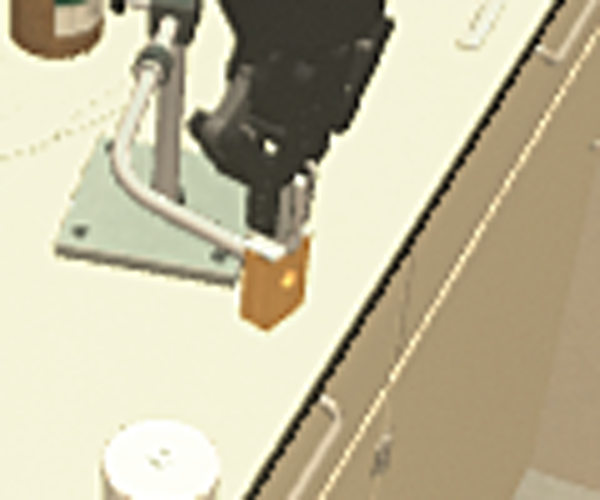

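```bash
cat > fit.py <<'E'
from rod import *
from scipy.optimize import least_squares
m=np.load('m2_stand.npy').astype(np.float32);m=cv2.GaussianBlur(m,(0,0),1.0);c=cam('wrist',np.load('T2.npy'))
p=np.array([438.,-233.,150]);h=np.radians(-13.6);pts=[]
for k in range(75):
    w=np.array([-np.sin(h),np.cos(h),0]);ss=np.arange(-11,11,.05);q=proj(c,p+ss[:,None]*w)
    v=cv2.remap(m,q[:,0].astype(np.float32)[None],q[:,1].astype(np.float32)[None],cv2.INTER_LINEAR)[0]
    g=ss[v>.5]
    if len(g)==0 or g.max()-g.min()>14: print('stop',p,len(g) and g.max()-g.min());break
    p=p+w*(g.min()+g.max())/2;pts.append(p[:2].copy())
    if len(pts)>6: d=pts[-1]-pts[-7];h=np.arctan2(d[1],d[0])
    p=p+3*np.array([np.cos(h),np.sin(h),0])
pts=np.array(pts);print(len(pts),pts[-1])
def model(x):
    px,py,a,d1,d2=x;e=lambda t:np.array([np.cos(t),np.sin(t)])
    P=[np.array([px,py])+e(a)*s for s in np.arange(0,125.1,1)]
    h=a+d1;B=P[-1].copy();C=B+50*e(h+np.pi/2)
    for t in np.arange(0,np.radians(65)+1e-9,np.radians(65)/57): P.append(C+50*e(h+t-np.pi/2))
    h2=h+np.radians(65)+d2;E=P[-1].copy()
    P+= [E+e(h2)*s for s in np.arange(1,80.1,1)]
    return np.array(P),h,h2,B,E
def res(x):
    P=model(x)[0];D=np.linalg.norm(pts[:,None]-P[None],axis=2);i=np.clip(D.argmin(1),1,len(P)-2)
    t=P[i+1]-P[i-1];t/=np.linalg.norm(t,axis=1)[:,None];d=pts-P[i];return np.r_[d[:,0]*t[:,1]-d[:,1]*t[:,0],(x[:2]-[567.5,-410.4])/2, x[3:]/np.radians(4)*.3]
f=least_squares(res,[567.5,-410.4,np.radians(102),0,0],diff_step=1e-4)
P,h,h2,B,E=model(f.x)
if __name__=='__main__':
    print(f.x[:2],np.degrees(f.x[2:]),'rms',np.sqrt(np.mean(f.fun[:-4]**2)),abs(f.fun[:-4]).max())
    print('B',B,'E',E,'tip',P[-1],'heads',np.degrees([h,h2]))
    print(f.fun[:-4].round(1))
E
python3 fit.py
```

```text
stop [ 549.04568099 -329.37032329  150.        ] 21.950000000000312
55 [ 548.50627939 -326.41921402]
[ 567.04551684 -410.32081149] [102.29150422  -1.37151312   0.30419167] rms 0.2583226992530054 0.5179511227181965
B [ 540.43482832 -288.18616753] E [ 503.50402446 -249.16022209] tip [ 425.80523478 -230.11033803] heads [100.9199911  166.22418277]
[-0.4 -0.4 -0.2 -0.1 -0.   0.3  0.5  0.5  0.5  0.2 -0.  -0.2 -0.2 -0.3
 -0.2 -0.   0.1  0.2  0.2 -0.   0.   0.2  0.2  0.1  0.1 -0.3 -0.4 -0.3
 -0.1 -0.1 -0.  -0.1  0.2  0.3  0.3  0.  -0.2 -0.2 -0.4 -0.2  0.  -0.2
 -0.   0.2  0.   0.4  0.4  0.5  0.4 -0.1  0.1 -0.3 -0.5 -0.2 -0.3]
```

```bash
cat > step.py <<'E'
import sys,json
from fit import *
# path from tip inward
Q=P[::-1];L=np.r_[0,np.cumsum(np.linalg.norm(np.diff(Q,axis=0),axis=1))]
at=lambda s:np.array([np.interp(s,L,Q[:,0]),np.interp(s,L,Q[:,1])])
def pose(s):
    a,b=at(max(s-9,0)),at(s+9);m=(at(s)+(a+b)/2)/2;d=a-b  # outward
    return m,np.arctan2(d[1],d[0])
def read(n=3):
    S=[]
    for i in range(n):
        S.append(r.get_state()); 
        if i<n-1: eyes.camera('side')
    return S
def smin(p):
    ss=np.arange(0,L[-1],.1);return ss[np.argmin([np.linalg.norm(at(s)-p) for s in ss])]
def report(S):
    p=np.mean([s['tcp_pos'] for s in S],0);y=np.mean([s['orientation'][2] for s in S]);F=np.mean([s['contact_force'] for s in S],0);M=np.mean([s['moment'] for s in S],0)
    s=smin(p[:2]);m,t=pose(s);ty=np.array([np.sin(y),-np.cos(y)]);tx=np.array([np.cos(y),np.sin(y)])
    print('clock',S[-1]['clock'],'p',p.round(2),'yaw',round(np.degrees(y),2),'s',round(s,1),'of B',round(L[-1]-125,1),'E',80,'lat(ideal-now, tool y)',round((m-p[:2])@ty,2),'yaw ideal-now',round(np.degrees(t-y),2))
    print('F world',F.round(1),'along tool x',round(F[:2]@tx,1),'tool y',round(F[:2]@ty,1),'M',M.round(2))
    return p,y,s
if __name__=='__main__':
    p,y,s=report(read(int(sys.argv[3]) if len(sys.argv)>3 else 3))
    n=int(sys.argv[1]);ds=float(sys.argv[2]);q=p[:2].copy();xyz=[];yw=[]
    for i in range(n):
        m,t=pose(s+ds*(i+1));d=m-q
        tx=np.array([np.cos(y),np.sin(y)]);ty=np.array([np.sin(y),-np.cos(y)])
        a,b,k=round(d@tx/1000,4),round(d@ty/1000,4),round(-(t-y),3)
        xyz.append([a,b,0]);yw.append(k);q=q+(a*tx+b*ty)*1000;y-=k
    print(json.dumps({"grip":[1]*n,"xyz":xyz,"yaw":yw}).replace(' ',''))
E
python3 step.py 10 3
```

```text
stop [ 549.04568099 -329.37032329  150.        ] 21.950000000000312
55 [ 548.50627939 -326.41921402]
clock 11.2 p [ 431.58 -231.34  175.97] yaw 165.92 s 5.9 of B 136.7 E 80 lat(ideal-now, tool y) -0.18 yaw ideal-now 0.31
F world [-0.2 -0.3 -2.3] along tool x 0.1 tool y -0.4 M [ 0.01  0.   -0.02]
{"grip":[1,1,1,1,1,1,1,1,1,1],"xyz":[[-0.003,-0.0002,0],[-0.003,0.0,0],[-0.003,0.0,0],[-0.003,0.0,0],[-0.003,0.0,0],[-0.003,0.0,0],[-0.003,0.0,0],[-0.003,0.0,0],[-0.003,0.0,0],[-0.003,0.0,0]],"yaw":[-0.005,-0.0,-0.0,-0.0,-0.0,-0.0,-0.0,-0.0,-0.0,-0.0]}
```

```bash
python3 -m handwheel '{"grip":[1,1,1,1,1,1,1,1,1],"xyz":[[-0.0015,-0.0001,0],[-0.003,-0.0001,0],[-0.003,0,0],[-0.003,0,0],[-0.003,0,0],[-0.003,0,0],[-0.003,0,0],[-0.0015,0,0],[0,0,0]],"yaw":[-0.003,-0.002,0,0,0,0,0,0,0]}'; python3 step.py 12 3 | grep -v ^[s5]
```

```text
clock: 11.95
tcp_pos: [452.3, -236.7, 175.9]
orientation: [3.142, -0.0, 2.901]
contact_force: [-0.8, -0.0, -1.5]
gripper_width: 9.0
clock 12.05 p [ 452.12 -236.59  175.88] yaw 166.21 s 27.1 of B 136.7 E 80 lat(ideal-now, tool y) 0.03 yaw ideal-now 0.01
F world [-0.2  0.3 -1.5] along tool x 0.3 tool y 0.2 M [0. 0. 0.]
{"grip":[1,1,1,1,1,1,1,1,1,1,1,1],"xyz":[[-0.003,0.0,0],[-0.003,0.0,0],[-0.003,0.0,0],[-0.003,0.0,0],[-0.003,0.0,0],[-0.003,0.0,0],[-0.003,0.0,0],[-0.003,0.0,0],[-0.003,0.0,0],[-0.003,0.0,0],[-0.003,0.0,0],[-0.003,0.0,0]],"yaw":[-0.0,-0.0,-0.0,-0.0,-0.0,-0.0,-0.0,-0.0,-0.0,-0.0,-0.0,-0.0]}
```

```bash
python3 -m handwheel '{"grip":[1,1,1,1,1,1,1,1,1,1,1,1,1],"xyz":[[-0.0015,0,0],[-0.003,0,0],[-0.003,0,0],[-0.003,0,0],[-0.003,0,0],[-0.003,0,0],[-0.003,0,0],[-0.003,0,0],[-0.003,0,0],[-0.003,0,0],[-0.003,0,0],[-0.0015,0,0],[0,0,0]],"yaw":[0,0,0,0,0,0,0,0,0,0,0,0,0]}'; python3 step.py 10 2 | grep -v ^[s5]; python3 - <<'E'
from h import *
im=eyes.camera('wrist')[:,:,::-1]; a=cv2.resize(im[210:400,220:340],None,fx=4,fy=4,interpolation=cv2.INTER_CUBIC);cv2.imwrite('pics/w8c.png',a)
E
```

```text
clock: 13.13
tcp_pos: [484.4, -244.5, 175.9]
orientation: [3.142, 0.0, 2.901]
contact_force: [0.2, -0.0, -2.5]
gripper_width: 8.9
clock 13.2333 p [ 484.17 -244.47  175.9 ] yaw 166.21 s 60.1 of B 136.7 E 80 lat(ideal-now, tool y) 0.05 yaw ideal-now 0.01
F world [ 0.2  0.  -2. ] along tool x -0.2 tool y 0.1 M [ 0.   -0.03 -0.01]
{"grip":[1,1,1,1,1,1,1,1,1,1],"xyz":[[-0.002,0.0001,0],[-0.002,-0.0,0],[-0.002,-0.0,0],[-0.002,-0.0,0],[-0.002,-0.0,0],[-0.002,-0.0,0],[-0.002,-0.0001,0],[-0.002,-0.0,0],[-0.002,-0.0,0],[-0.002,-0.0001,0]],"yaw":[-0.0,-0.0,-0.0,-0.0,-0.0,0.001,0.005,0.01,0.014,0.019]}
```

View pics/w8c.png

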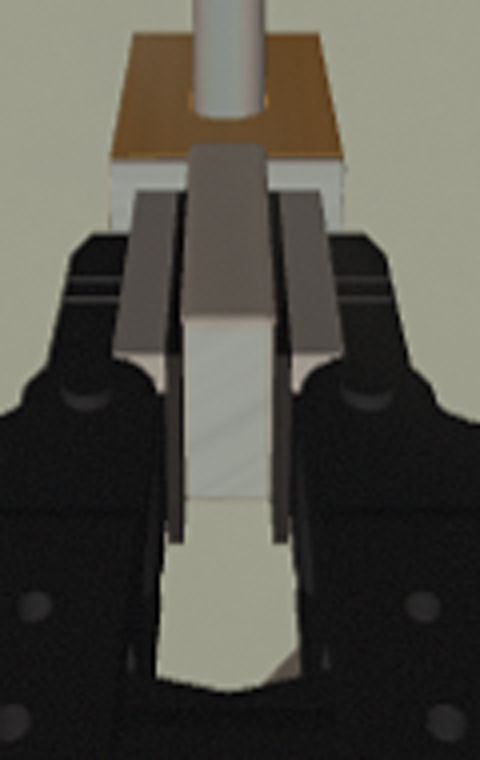

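The rod now comes out of the bore on the camera side, centred laterally (193–265 against bore 188–268). Now into the bend.

```bash
python3 -m handwheel '{"grip":[1,1,1,1,1,1,1,1,1,1,1],"xyz":[[-0.002,0.0001,0],[-0.002,0,0],[-0.002,0,0],[-0.002,0,0],[-0.002,0,0],[-0.002,0,0],[-0.002,-0.0001,0],[-0.002,0,0],[-0.002,0,0],[-0.002,-0.0001,0],[0,0,0]],"yaw":[0,0,0,0,0,0.001,0.005,0.01,0.014,0.019,0]}'; python3 step.py 6 2 | grep -v ^[s5]; python3 - <<'E'
from h import *
im=eyes.camera('wrist')[:,:,::-1]; a=cv2.resize(im[210:320,240:320],None,fx=5,fy=5,interpolation=cv2.INTER_CUBIC);cv2.imwrite('pics/w9c.png',a)
E
```

```text
clock: 14.2
tcp_pos: [503.8, -249.5, 175.9]
orientation: [3.142, 0.0, 2.851]
contact_force: [-0.7, 0.2, -1.7]
gripper_width: 8.7
clock 14.3 p [ 503.58 -249.49  175.9 ] yaw 163.36 s 80.2 of B 136.7 E 80 lat(ideal-now, tool y) 0.05 yaw ideal-now 0.01
F world [-0.3  0.3 -2. ] along tool x 0.3 tool y 0.2 M [-0.   -0.02 -0.  ]
{"grip":[1,1,1,1,1,1],"xyz":[[-0.002,0.0,0],[-0.002,-0.0,0],[-0.002,-0.0001,0],[-0.002,-0.0,0],[-0.002,-0.0001,0],[-0.0019,-0.0,0]],"yaw":[0.023,0.028,0.032,0.036,0.04,0.04]}
```

View pics/w9c.png

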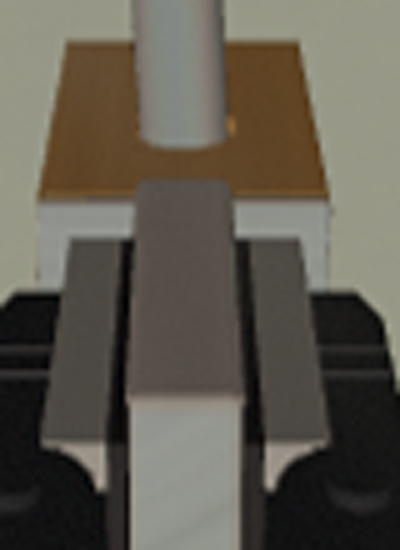

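```bash
python3 -m handwheel '{"grip":[1,1,1,1,1,1,1],"xyz":[[-0.002,0,0],[-0.002,0,0],[-0.002,-0.0001,0],[-0.002,0,0],[-0.002,-0.0001,0],[-0.0019,0,0],[0,0,0]],"yaw":[0.023,0.028,0.032,0.036,0.04,0.04,0]}'; python3 step.py 6 2 | grep -v ^[s5]; python3 - <<'E'
from h import *
im=eyes.camera('wrist')[:,:,::-1]; a=cv2.resize(im[210:320,240:320],None,fx=5,fy=5,interpolation=cv2.INTER_CUBIC);cv2.imwrite('pics/w10c.png',a)
E
```

```text
clock: 14.93
tcp_pos: [514.7, -253.9, 175.9]
orientation: [3.142, 0.0, 2.651]
contact_force: [0.2, -0.7, -2.0]
gripper_width: 8.8
clock 15.0333 p [ 514.56 -253.87  175.95] yaw 151.97 s 92.1 of B 136.7 E 80 lat(ideal-now, tool y) -0.1 yaw ideal-now 0.24
F world [ 0.2  0.2 -1.8] along tool x -0.1 tool y 0.3 M [0.02 0.   0.02]
{"grip":[1,1,1,1,1,1],"xyz":[[-0.002,-0.0001,0],[-0.002,-0.0001,0],[-0.0019,-0.0,0],[-0.002,-0.0001,0],[-0.002,0.0,0],[-0.002,-0.0,0]],"yaw":[0.036,0.04,0.04,0.04,0.04,0.04]}
```

View pics/w10c.png

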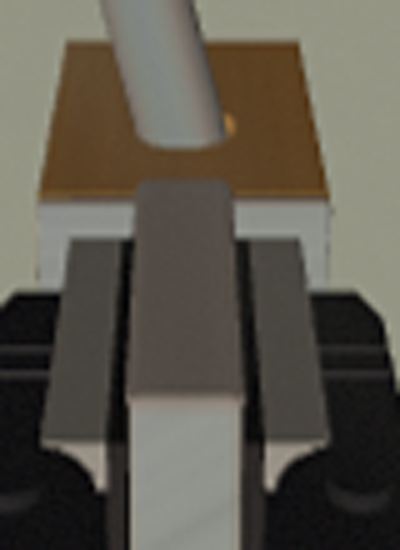

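Forces are near zero, so I'll continue.

```bash
python3 -m handwheel '{"grip":[1,1,1,1,1,1,1],"xyz":[[-0.002,-0.0001,0],[-0.002,-0.0001,0],[-0.0019,0,0],[-0.002,-0.0001,0],[-0.002,0,0],[-0.002,0,0],[0,0,0]],"yaw":[0.036,0.04,0.04,0.04,0.04,0.04,0]}'; python3 step.py 8 2 | grep -v ^[s5]; python3 - <<'E'
from h import *
im=eyes.camera('wrist')[:,:,::-1]; a=cv2.resize(im[210:320,240:320],None,fx=5,fy=5,interpolation=cv2.INTER_CUBIC);cv2.imwrite('pics/w11c.png',a)
E
```

```text
clock: 15.67
tcp_pos: [524.3, -260.7, 176.0]
orientation: [3.142, 0.0, 2.416]
contact_force: [-0.4, -0.5, -2.1]
gripper_width: 8.9
clock 15.7667 p [ 524.19 -260.64  175.98] yaw 138.51 s 104.0 of B 136.7 E 80 lat(ideal-now, tool y) -0.04 yaw ideal-now 0.22
F world [-0.3  0.1 -2.2] along tool x 0.3 tool y -0.1 M [ 0.04 -0.03 -0.01]
{"grip":[1,1,1,1,1,1,1,1],"xyz":[[-0.002,-0.0001,0],[-0.002,-0.0,0],[-0.002,-0.0001,0],[-0.002,0.0,0],[-0.002,-0.0,0],[-0.0019,-0.0001,0],[-0.002,-0.0,0],[-0.002,-0.0001,0]],"yaw":[0.036,0.04,0.04,0.04,0.04,0.04,0.04,0.04]}
```

View pics/w11c.png

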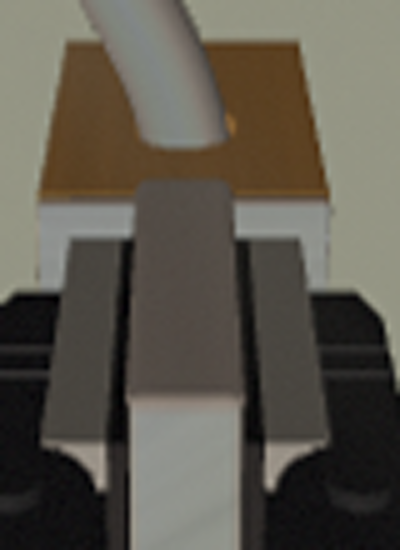

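```bash
python3 -m handwheel '{"grip":[1,1,1,1,1,1,1,1,1],"xyz":[[-0.002,-0.0001,0],[-0.002,0,0],[-0.002,-0.0001,0],[-0.002,0,0],[-0.002,0,0],[-0.0019,-0.0001,0],[-0.002,0,0],[-0.002,-0.0001,0],[0,0,0]],"yaw":[0.038,0.04,0.04,0.04,0.04,0.04,0.04,0.04,0]}'; python3 step.py 8 2 | grep -v ^[s5]; python3 - <<'E'
from h import *
im=eyes.camera('wrist')[:,:,::-1]; a=cv2.resize(im[210:320,240:320],None,fx=5,fy=5,interpolation=cv2.INTER_CUBIC);cv2.imwrite('pics/w12c.png',a)
E
```

```text
clock: 16.57
tcp_pos: [534.3, -272.9, 176.0]
orientation: [3.141, 0.0, 2.099]
contact_force: [1.2, -0.2, -2.0]
gripper_width: 8.6
clock 16.6667 p [ 534.3  -272.92  176.04] yaw 120.31 s 120.0 of B 136.7 E 80 lat(ideal-now, tool y) 0.04 yaw ideal-now 0.28
F world [ 1.1  0.1 -2.6] along tool x -0.4 tool y 1.0 M [-0.01 -0.22 -0.04]
{"grip":[1,1,1,1,1,1,1,1],"xyz":[[-0.002,0.0,0],[-0.002,-0.0,0],[-0.002,-0.0001,0],[-0.0019,-0.0,0],[-0.002,-0.0,0],[-0.002,-0.0,0],[-0.002,-0.0001,0],[-0.002,0.0,0]],"yaw":[0.035,0.04,0.04,0.04,0.035,0.031,0.027,0.022]}
```

View pics/w12c.png

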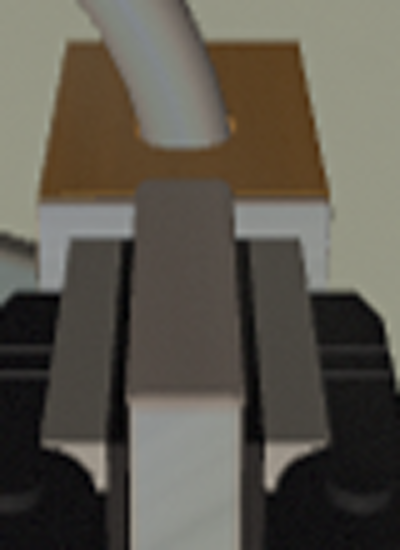

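```bash
python3 -m handwheel '{"grip":[1,1,1,1,1,1],"xyz":[[-0.002,0.0001,0],[-0.002,0.0001,0],[-0.002,0,0],[-0.0019,0,0],[-0.002,0,0],[0,0,0]],"yaw":[0.038,0.04,0.04,0.04,0.035,0]}'; python3 step.py 8 2 | grep -v ^[s5]; python3 - <<'E'
from h import *
im=eyes.camera('wrist')[:,:,::-1]; a=cv2.resize(im[210:320,240:320],None,fx=5,fy=5,interpolation=cv2.INTER_CUBIC);cv2.imwrite('pics/w13c.png',a)
cv2.imwrite('pics/w13.png',im)
E
```

```text
clock: 17.22
tcp_pos: [538.5, -281.9, 176.0]
orientation: [-3.141, 0.0, 1.906]
contact_force: [0.4, -0.1, -2.7]
gripper_width: 8.8
clock 17.3167 p [ 538.49 -281.75  175.96] yaw 109.25 s 129.8 of B 136.7 E 80 lat(ideal-now, tool y) 0.08 yaw ideal-now 0.34
F world [ 0.2  0.1 -2.3] along tool x 0.1 tool y 0.2 M [-0.    0.01 -0.01]
{"grip":[1,1,1,1,1,1,1,1],"xyz":[[-0.002,0.0001,0],[-0.002,-0.0,0],[-0.002,-0.0,0],[-0.002,-0.0,0],[-0.002,-0.0,0],[-0.002,-0.0,0],[-0.002,-0.0,0],[-0.002,-0.0,0]],"yaw":[0.026,0.027,0.023,0.018,0.014,0.009,0.005,0.001]}
```

View pics/w13c.png

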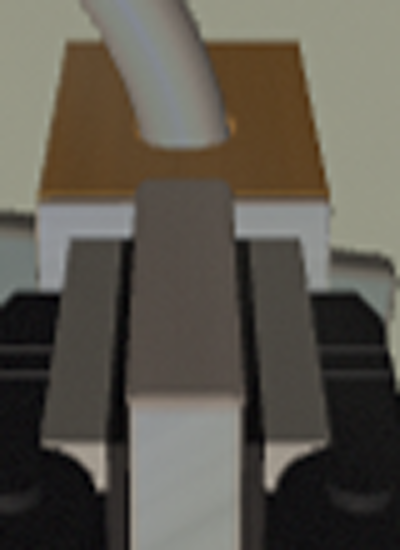

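```bash
python3 -m handwheel '{"grip":[1,1,1,1,1,1,1,1,1],"xyz":[[-0.002,0.0001,0],[-0.002,0,0],[-0.002,0,0],[-0.002,0,0],[-0.002,0,0],[-0.002,0,0],[-0.002,0,0],[-0.002,0,0],[0,0,0]],"yaw":[0.026,0.027,0.023,0.018,0.014,0.009,0.005,0.001,0]}'; python3 step.py 8 2 | grep -v ^[s5]; python3 - <<'E'
from h import *
im=eyes.camera('wrist')[:,:,::-1]; a=cv2.resize(im[210:400,220:340],None,fx=4,fy=4,interpolation=cv2.INTER_CUBIC);cv2.imwrite('pics/w14c.png',a)
for n,b in (('side',(190,300,280,400)),('scene',(100,200,280,400))):
    im=eyes.camera(n)[:,:,::-1];cv2.imwrite(f'pics/{n}14c.png',cv2.resize(im[b[0]:b[1],b[2]:b[3]],None,fx=5,fy=5,interpolation=cv2.INTER_CUBIC))
E
```

```text
clock: 18.12
tcp_pos: [542.9, -297.5, 175.9]
orientation: [-3.142, 0.0, 1.782]
contact_force: [0.1, 0.6, -1.5]
gripper_width: 8.8
clock 18.2167 p [ 542.87 -297.37  175.9 ] yaw 102.13 s 146.1 of B 136.7 E 80 lat(ideal-now, tool y) -0.04 yaw ideal-now 0.05
F world [-0.1 -0.1 -1.9] along tool x -0.1 tool y -0.1 M [ 0.01 -0.01 -0.01]
{"grip":[1,1,1,1,1,1,1,1],"xyz":[[-0.002,-0.0,0],[-0.002,-0.0,0],[-0.002,-0.0,0],[-0.002,-0.0,0],[-0.002,-0.0,0],[-0.002,-0.0,0],[-0.002,-0.0,0],[-0.002,-0.0,0]],"yaw":[-0.001,0.0,0.0,0.0,0.0,0.0,0.0,0.0]}
```

View pics/w14c.png

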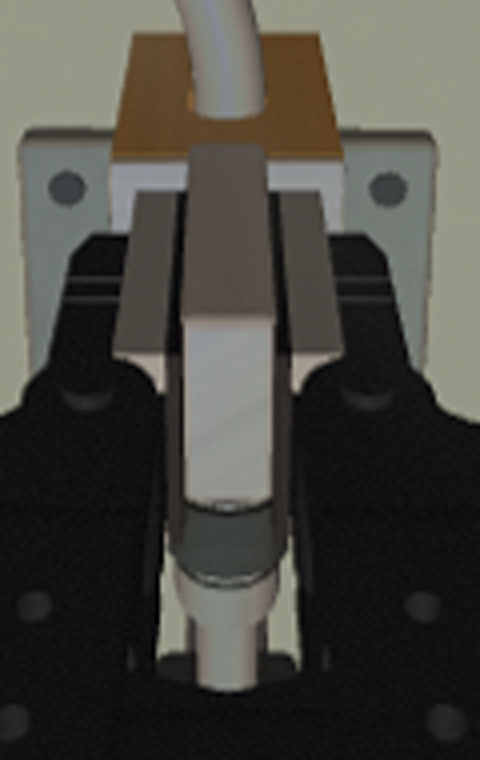

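View pics/side14c.png

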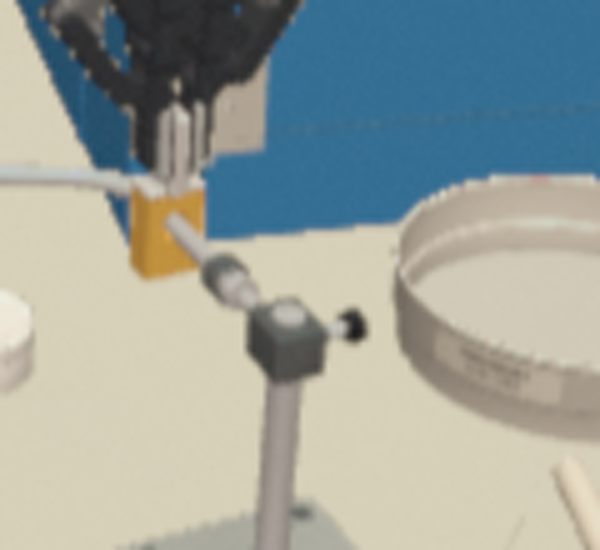

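View pics/scene14c.png

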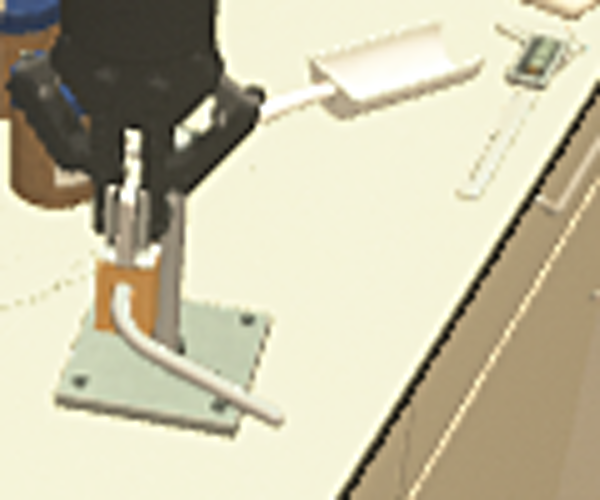

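```bash
python3 -m handwheel '{"grip":[1,1,1,1,1,1,1,1,1,1,1,1,1],"xyz":[[-0.002,0,0],[-0.002,0,0],[-0.002,0,0],[-0.002,0,0],[-0.002,0,0],[-0.002,0,0],[-0.002,0,0],[-0.002,0,0],[-0.002,0,0],[-0.002,0,0],[-0.002,0,0],[-0.001,0,0],[0,0,0]],"yaw":[-0.001,0,0,0,0,0,0,0,0,0,0,0,0]}'; python3 step.py 3 2 | grep -v ^[s5]; python3 - <<'E'
from h import *
for n,b in (('side',(200,270,300,370)),('wrist',(210,400,220,340))):
    im=eyes.camera(n)[:,:,::-1];cv2.imwrite(f'pics/{n}15c.png',cv2.resize(im[b[0]:b[1],b[2]:b[3]],None,fx=4 if n=='wrist' else 7,fy=4 if n=='wrist' else 7,interpolation=cv2.INTER_CUBIC))
E
```

```text
clock: 19.45
tcp_pos: [547.8, -319.8, 175.9]
orientation: [-3.142, -0.0, 1.784]
contact_force: [0.1, 0.6, -1.8]
gripper_width: 8.7
clock 19.55 p [ 547.73 -319.71  175.94] yaw 102.2 s 169.0 of B 136.7 E 80 lat(ideal-now, tool y) -0.08 yaw ideal-now -0.01
F world [ 0.4 -0.1 -1.9] along tool x -0.2 tool y 0.3 M [0.02 0.03 0.01]
{"grip":[1,1,1],"xyz":[[-0.002,-0.0001,0],[-0.002,0.0,0],[-0.002,0.0,0]],"yaw":[0.0,0.0,0.0]}
```

View pics/side15c.png

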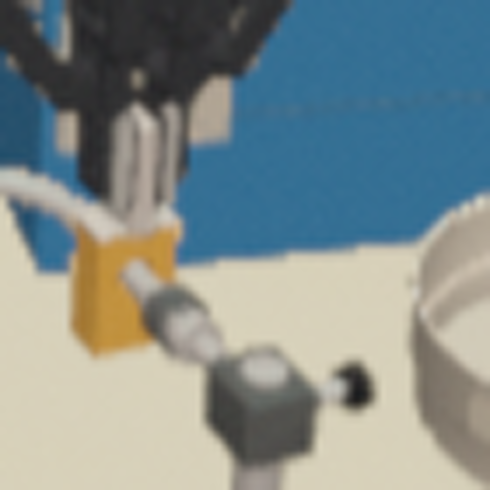

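View pics/wrist15c.png

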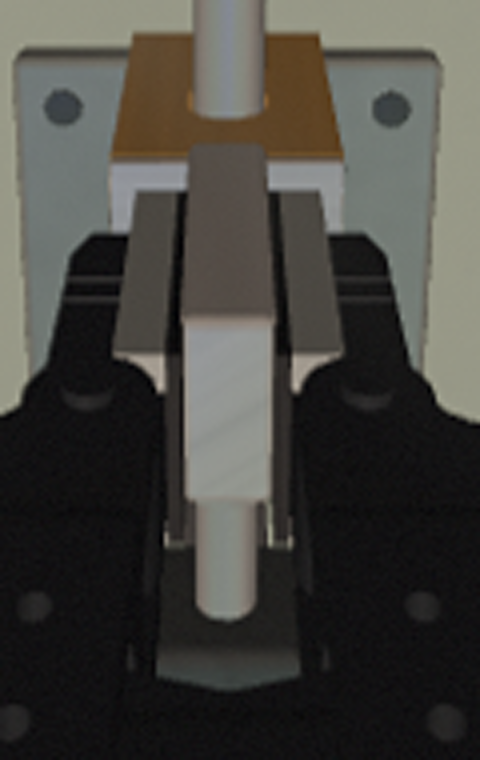

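```bash
python3 -m handwheel '{"grip":[1,1,1,1,1,1,1,1],"xyz":[[-0.0015,-0.0001,0],[-0.0015,0,0],[-0.0015,0,0],[-0.001,0,0],[-0.001,0,0],[-0.0005,0,0],[-0.0005,0,0],[0,0,0]],"yaw":[0,0,0,0,0,0,0,0]}'; python3 step.py 1 1 4| grep -v ^[s5{]
```

```text
clock: 20.32
tcp_pos: [549.2, -327.1, 176.0]
orientation: [-3.142, -0.0, 1.784]
contact_force: [-0.5, 0.3, -1.7]
gripper_width: 8.7
clock 20.4667 p [ 549.19 -326.98  175.98] yaw 102.2 s 176.4 of B 136.7 E 80 lat(ideal-now, tool y) 0.03 yaw ideal-now -0.01
F world [-0.6  0.1 -2. ] along tool x 0.2 tool y -0.6 M [ 0.02 -0.    0.02]
```

```bash
python3 -m handwheel '{"grip":[1,1,1,1,1],"xyz":[[-0.0005,0,0],[-0.0005,0,0],[-0.0005,0,0],[-0.0005,0,0],[0,0,0]],"yaw":[0,0,0,0,0]}'
```

```text
clock: 20.88
tcp_pos: [549.6, -329.0, 176.0]
orientation: [3.142, 0.0, 1.784]
contact_force: [0.4, 0.3, -2.7]
gripper_width: 8.8
```

```bash
python3 -m handwheel '{"grip":[1,1,1,1],"xyz":[[-0.0005,0,0],[-0.0005,0,0],[-0.0005,0,0],[0,0,0]],"yaw":[0,0,0,0]}'; python3 step.py 1 1 2| grep -v ^[s5{]
```

```text
clock: 21.22
tcp_pos: [549.9, -330.5, 176.0]
orientation: [-3.142, 0.0, 1.784]
contact_force: [-1.0, -0.6, -2.2]
gripper_width: 9.1
clock 21.2667 p [ 549.94 -330.46  175.96] yaw 102.2 s 180.0 of B 136.7 E 80 lat(ideal-now, tool y) 0.03 yaw ideal-now -0.01
F world [-0.5 -0.3 -1.6] along tool x -0.2 tool y -0.6 M [ 0.   -0.01  0.02]
```

```bash
python3 -m handwheel '{"grip":[1,1,1,1],"xyz":[[-0.0004,0,0],[-0.0004,0,0],[-0.0004,0,0],[0,0,0]],"yaw":[0,0,0,0]}'; python3 step.py 1 1 2| grep -v ^[s5{]
```

```text
clock: 21.6
tcp_pos: [550.2, -331.6, 176.0]
orientation: [3.142, 0.0, 1.784]
contact_force: [0.3, -0.3, -1.9]
gripper_width: 8.8
clock 21.65 p [ 550.2  -331.62  175.98] yaw 102.2 s 181.1 of B 136.7 E 80 lat(ideal-now, tool y) 0.02 yaw ideal-now -0.01
F world [-0.2  0.1 -1.7] along tool x 0.2 tool y -0.2 M [-0.04 -0.02 -0.01]
```

```bash
python3 - <<'E'
from h import *
im=eyes.camera('side')[:,:,::-1];cv2.imwrite('pics/side16c.png',cv2.resize(im[210:270,300:360],None,fx=9,fy=9,interpolation=cv2.INTER_CUBIC))
E
```

```text
(no output)
```

View pics/side16c.png

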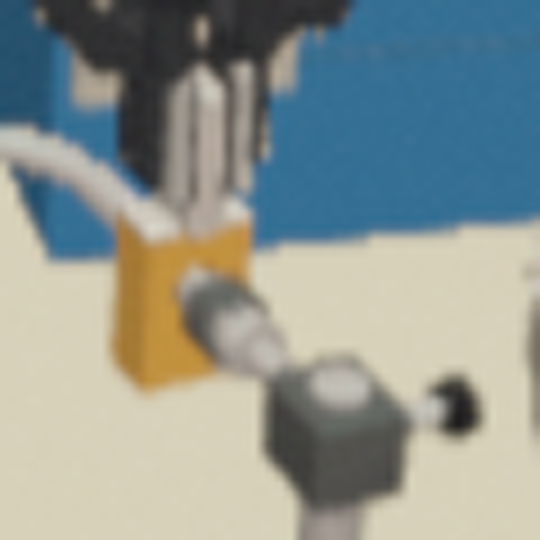

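```bash
python3 -m handwheel '{"grip":[1,1,1,1],"xyz":[[-0.0003,0,0],[-0.0003,0,0],[-0.0003,0,0],[0,0,0]],"yaw":[0,0,0,0]}'; python3 step.py 1 1 2| grep -v ^[s5{]
```

```text
clock: 22.03
tcp_pos: [550.4, -332.5, 176.0]
orientation: [3.142, 0.0, 1.784]
contact_force: [-0.5, -0.6, -2.2]
gripper_width: 9.1
clock 22.0833 p [ 550.4  -332.49  176.01] yaw 102.2 s 182.0 of B 136.7 E 80 lat(ideal-now, tool y) 0.0 yaw ideal-now -0.01
F world [-0.3 -0.3 -1.9] along tool x -0.2 tool y -0.4 M [-0.02  0.03  0.  ]
```

```bash
python3 -m handwheel '{"grip":[1,1,1,1],"xyz":[[-0.0003,0,0],[-0.0003,0,0],[-0.0003,0,0],[0,0,0]],"yaw":[0,0,0,0]}'; python3 step.py 1 1 2| grep -v ^[s5{]
```

```text
clock: 22.42
tcp_pos: [550.6, -333.4, 176.0]
orientation: [-3.142, 0.0, 1.784]
contact_force: [-0.6, 1.1, -2.3]
gripper_width: 9.1
clock 22.4667 p [ 550.58 -333.35  175.98] yaw 102.2 s 182.9 of B 136.7 E 80 lat(ideal-now, tool y) 0.01 yaw ideal-now -0.01
F world [-0.2  0.5 -2.3] along tool x 0.5 tool y -0.1 M [-0.01  0.02  0.01]
```

Measured motion matches the commands, so there is still no contact. I'll keep taking short steps.

```bash
python3 -m handwheel '{"grip":[1,1,1],"xyz":[[-0.0003,0,0],[-0.0003,0,0],[0,0,0]],"yaw":[0,0,0]}'; python3 step.py 1 1 2| grep -v ^[s5{]
```

```text
clock: 22.72
tcp_pos: [550.7, -333.9, 176.0]
orientation: [-3.142, 0.0, 1.784]
contact_force: [0.3, 0.5, -1.8]
gripper_width: 8.8
clock 22.7667 p [ 550.72 -333.92  175.97] yaw 102.2 s 183.5 of B 136.7 E 80 lat(ideal-now, tool y) -0.01 yaw ideal-now -0.01
F world [-0.1  0.3 -2. ] along tool x 0.3 tool y 0.0 M [-0.02 -0.02  0.02]
```

```bash
python3 -m handwheel '{"grip":[1,1,1],"xyz":[[-0.0003,0,0],[-0.0002,0,0],[0,0,0]],"yaw":[0,0,0]}'; python3 step.py 1 1 2| grep -v ^[s5{]
```

```text
clock: 23.02
tcp_pos: [550.8, -334.4, 176.0]
orientation: [-3.142, 0.0, 1.784]
contact_force: [-0.7, -0.1, -2.0]
gripper_width: 8.5
clock 23.0667 p [ 550.82 -334.41  176.  ] yaw 102.2 s 184.0 of B 136.7 E 80 lat(ideal-now, tool y) 0.0 yaw ideal-now -0.01
F world [-0.3  0.1 -2.2] along tool x 0.2 tool y -0.3 M [0.01 0.01 0.  ]
```

```bash
python3 -m handwheel '{"grip":[1,1,1],"xyz":[[-0.0003,0,0],[-0.0003,0,0],[0,0,0]],"yaw":[0,0,0]}'; python3 step.py 1 1 2| grep -v ^[s5{]
```

```text
clock: 23.32
tcp_pos: [551.0, -335.0, 176.0]
orientation: [3.142, 0.0, 1.784]
contact_force: [0.1, 0.0, -1.8]
gripper_width: 9.1
clock 23.3667 p [ 550.96 -335.02  175.98] yaw 102.2 s 184.6 of B 136.7 E 80 lat(ideal-now, tool y) -0.01 yaw ideal-now -0.01
F world [ 0.1 -0.4 -1.6] along tool x -0.4 tool y -0.0 M [-0.01 -0.01 -0.03]
```

```bash
python3 -m handwheel '{"grip":[1,1,1],"xyz":[[-0.0003,0,0],[-0.0002,0,0],[0,0,0]],"yaw":[0,0,0]}'; python3 step.py 1 1 2| grep -v ^[s5{]
```

```text
clock: 23.62
tcp_pos: [551.1, -335.5, 176.0]
orientation: [3.142, 0.0, 1.784]
contact_force: [0.8, -0.1, -1.7]
gripper_width: 9.1
clock 23.6667 p [ 551.05 -335.5   175.98] yaw 102.2 s 185.1 of B 136.7 E 80 lat(ideal-now, tool y) 0.0 yaw ideal-now -0.01
F world [ 0.6 -0.2 -1.3] along tool x -0.3 tool y 0.6 M [ 0.02 -0.03 -0.01]
```

```bash
python3 -m handwheel '{"grip":[1,1,1],"xyz":[[-0.0003,0,0],[-0.0003,0,0],[0,0,0]],"yaw":[0,0,0]}'; python3 step.py 1 1 2| grep -v ^[s5{]
```

```text
clock: 23.92
tcp_pos: [551.2, -336.1, 176.0]
orientation: [3.142, 0.0, 1.784]
contact_force: [-0.0, 0.2, -2.4]
gripper_width: 9.1
clock 23.9667 p [ 551.18 -336.09  175.99] yaw 102.2 s 185.7 of B 136.7 E 80 lat(ideal-now, tool y) 0.0 yaw ideal-now -0.01
F world [ 0.2  0.2 -1.9] along tool x 0.2 tool y 0.2 M [-0.02  0.    0.  ]
```

```bash
python3 - <<'E'
from h import *
im=eyes.camera('side')[:,:,::-1];cv2.imwrite('pics/side17c.png',cv2.resize(im[210:270,300:360],None,fx=9,fy=9,interpolation=cv2.INTER_CUBIC))
E
```

```text
(no output)
```

View pics/side17c.png

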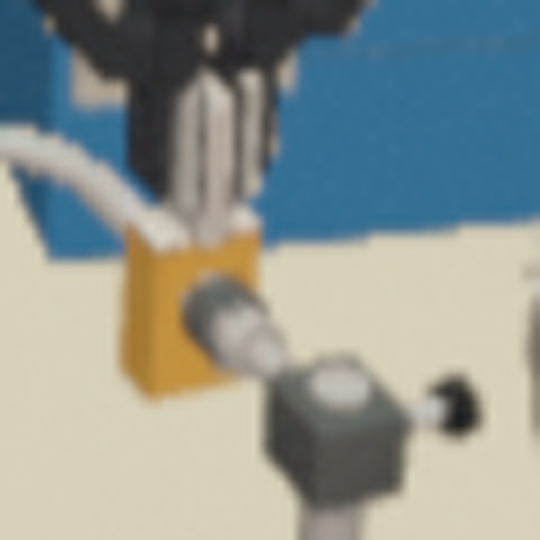

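```bash
python3 -m handwheel '{"grip":[1,1,1],"xyz":[[-0.0003,0,0],[-0.0003,0,0],[0,0,0]],"yaw":[0,0,0]}'; python3 step.py 1 1 2| grep -v ^[s5{]
```

```text
clock: 24.27
tcp_pos: [551.3, -336.4, 176.0]
orientation: [3.142, -0.0, 1.784]
contact_force: [0.7, 0.6, -1.9]
gripper_width: 9.0
clock 24.3167 p [ 551.27 -336.45  176.  ] yaw 102.21 s 186.1 of B 136.7 E 80 lat(ideal-now, tool y) -0.0 yaw ideal-now -0.02
F world [ 0.1  0.8 -1.7] along tool x 0.7 tool y 0.3 M [0.23 0.08 0.01]
```

```bash
python3 -m handwheel '{"grip":[1,1,1],"xyz":[[-0.0003,0,0],[-0.0002,0,0],[0,0,0]],"yaw":[0,0,0]}'; python3 step.py 1 1 2| grep -v ^[s5{]
```

```text
clock: 24.57
tcp_pos: [551.3, -336.6, 176.0]
orientation: [3.141, -0.001, 1.784]
contact_force: [-1.2, 3.7, -1.6]
gripper_width: 8.9
clock 24.6167 p [ 551.3  -336.58  176.01] yaw 102.22 s 186.2 of B 136.7 E 80 lat(ideal-now, tool y) -0.0 yaw ideal-now -0.03
F world [-0.5  3.8 -0.8] along tool x 3.8 tool y 0.3 M [0.86 0.24 0.02]
```

Contact: the motion has stopped and the axial force is 3.8 N. I'll hold here.

```bash
python3 -m handwheel '{"grip":[1,1,1,1,1,1],"xyz":[[0,0,0],[0,0,0],[0,0,0],[0,0,0],[0,0,0],[0,0,0]],"yaw":[0,0,0,0,0,0]}'; python3 step.py 1 1 5| grep -v ^[s5{]; python3 - <<'E'
from h import *
im=eyes.camera('side')[:,:,::-1];cv2.imwrite('pics/side18c.png',cv2.resize(im[210:270,300:360],None,fx=9,fy=9,interpolation=cv2.INTER_CUBIC))
E
```

```text
clock: 25.12
tcp_pos: [551.3, -336.6, 176.0]
orientation: [3.142, -0.001, 1.784]
contact_force: [-1.1, 4.8, -0.2]
gripper_width: 8.8
clock 25.3167 p [ 551.29 -336.65  175.98] yaw 102.22 s 186.3 of B 136.7 E 80 lat(ideal-now, tool y) 0.02 yaw ideal-now -0.03
F world [-1.1  5.   0.2] along tool x 5.1 tool y -0.0 M [ 1.2   0.32 -0.02]
```

View pics/side18c.png

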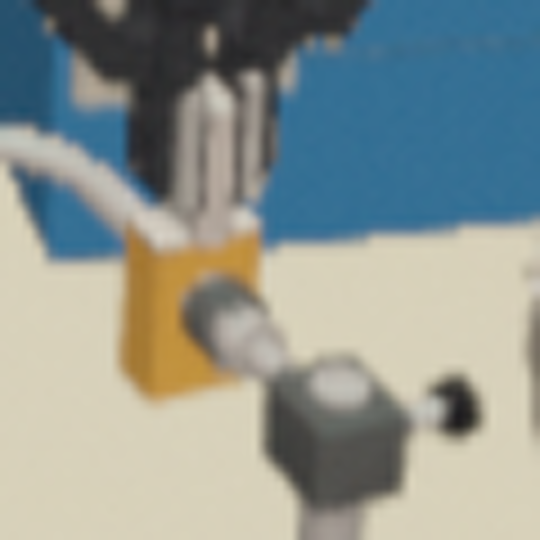

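```bash
python3 -m handwheel '{"grip":[1,1,1],"xyz":[[0.00015,0,0],[0,0,0],[0,0,0]],"yaw":[0,0,0]}'; python3 step.py 1 1 5| grep -v ^[s5{]
```

```text
clock: 25.62
tcp_pos: [551.3, -336.7, 176.0]
orientation: [3.142, -0.001, 1.784]
contact_force: [-1.5, 5.7, 0.8]
gripper_width: 8.8
clock 25.8167 p [ 551.31 -336.63  175.99] yaw 102.21 s 186.3 of B 136.7 E 80 lat(ideal-now, tool y) -0.0 yaw ideal-now -0.02
F world [-1.2  5.  -0.2] along tool x 5.2 tool y -0.1 M [ 1.18  0.34 -0.03]
```

```bash
python3 -m handwheel '{"grip":[1,1,1],"xyz":[[0.00015,0,0],[0,0,0],[0,0,0]],"yaw":[0,0,0]}'; python3 step.py 1 1 4| grep -v ^[s5{]
```

```text
clock: 26.07
tcp_pos: [551.3, -336.6, 176.0]
orientation: [3.142, -0.0, 1.784]
contact_force: [-0.9, 4.5, -0.1]
gripper_width: 8.9
clock 26.2167 p [ 551.3  -336.62  175.97] yaw 102.21 s 186.3 of B 136.7 E 80 lat(ideal-now, tool y) 0.01 yaw ideal-now -0.02
F world [-1.2  5.1 -0.2] along tool x 5.3 tool y -0.1 M [ 1.16  0.32 -0.04]
```

```bash
python3 -m handwheel '{"grip":[1,1,1],"xyz":[[0.0003,0,0],[0,0,0],[0,0,0]],"yaw":[0,0,0]}'; python3 step.py 1 1 4| grep -v ^[s5{]
```

```text
clock: 26.47
tcp_pos: [551.3, -336.6, 176.0]
orientation: [-3.142, 0.0, 1.784]
contact_force: [-1.7, 4.6, -1.0]
gripper_width: 8.5
clock 26.6167 p [ 551.29 -336.57  175.97] yaw 102.2 s 186.2 of B 136.7 E 80 lat(ideal-now, tool y) -0.0 yaw ideal-now -0.01
F world [-1.   4.  -1.3] along tool x 4.1 tool y -0.2 M [ 0.96  0.26 -0.02]
```

```bash
python3 -m handwheel '{"grip":[1,1,1,1],"xyz":[[0,0,0],[0,0,0],[0,0,0],[0,0,0]],"yaw":[0,0,0,0]}'; python3 step.py 1 1 6| grep -v ^[s5{]
```

```text
clock: 26.95
tcp_pos: [551.3, -336.6, 176.0]
orientation: [3.142, 0.0, 1.784]
contact_force: [-1.2, 3.5, -1.0]
gripper_width: 9.1
clock 27.2 p [ 551.29 -336.57  176.  ] yaw 102.2 s 186.2 of B 136.7 E 80 lat(ideal-now, tool y) 0.0 yaw ideal-now -0.01
F world [-0.9  3.5 -0.6] along tool x 3.6 tool y -0.1 M [ 0.92  0.23 -0.03]
```

```bash
python3 -m handwheel '{"grip":[1,1,1,1],"xyz":[[0,0,0.0003],[0,0,0.0003],[0,0,0],[0,0,0]],"yaw":[0,0,0,0]}'; python3 step.py 1 1 4| grep -v ^[s5{]
```

```text
clock: 27.53
tcp_pos: [551.3, -336.6, 175.5]
orientation: [3.141, 0.0, 1.784]
contact_force: [-1.8, 3.9, 1.3]
gripper_width: 8.9
clock 27.6833 p [ 551.34 -336.56  175.54] yaw 102.2 s 186.2 of B 136.7 E 80 lat(ideal-now, tool y) -0.05 yaw ideal-now -0.01
F world [-1.6  4.1  0.9] along tool x 4.4 tool y -0.7 M [ 0.95  0.3  -0.02]
```

```bash
python3 -m handwheel '{"grip":[0.85,0.75,0.65,0.6,0.6,0.6,0.6],"xyz":[[0,0,0],[0,0,0],[0,0,0],[0,0,0],[0,0,0],[0,0,0],[0,0,0]],"yaw":[0,0,0,0,0,0,0]}'; python3 step.py 1 1 3| grep -v ^[s5{]; python3 - <<'E'
from h import *
for n,b,f in (('side',(210,270,300,360),9),('wrist',(180,400,200,360),3.4)):
    im=eyes.camera(n)[:,:,::-1];cv2.imwrite(f'pics/{n}19c.png',cv2.resize(im[b[0]:b[1],b[2]:b[3]],None,fx=f,fy=f,interpolation=cv2.INTER_CUBIC))
E
```

```text
clock: 28.27
tcp_pos: [551.3, -336.7, 175.4]
orientation: [-3.142, 0.0, 1.784]
contact_force: [0.1, -0.8, -0.5]
gripper_width: 34.3
clock 28.3667 p [ 551.3  -336.63  175.41] yaw 102.2 s 186.3 of B 136.7 E 80 lat(ideal-now, tool y) 0.0 yaw ideal-now -0.01
F world [-0.2 -0.1 -0.7] along tool x -0.1 tool y -0.2 M [ 0.02 -0.   -0.01]
```

View pics/side19c.png

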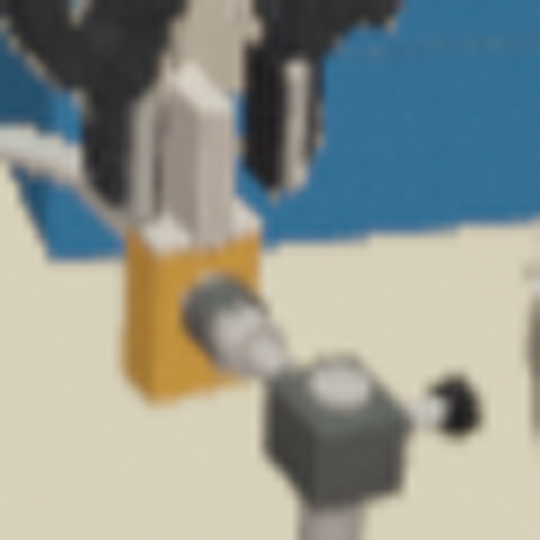

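View pics/wrist19c.png

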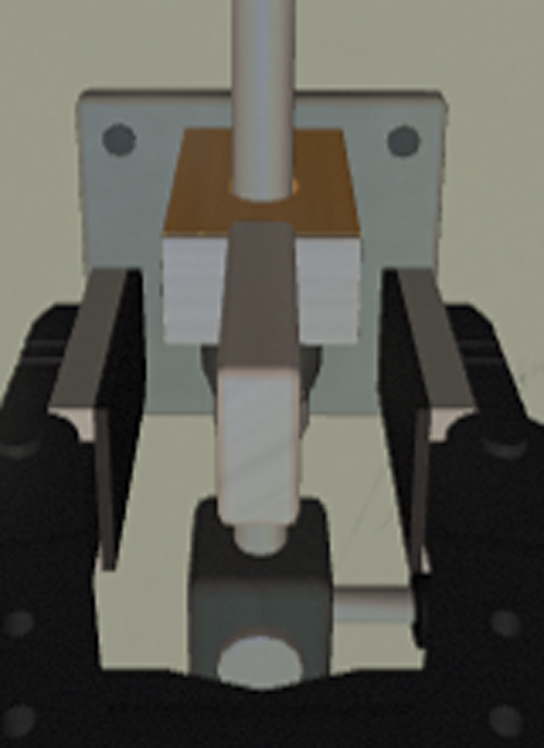

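```bash
python3 -m handwheel '{"grip":[0.6,0.6,0.6,0.6,0.6,0.6,0.6,0.6,0.6],"xyz":[[0,0,-0.004],[0,0,-0.008],[0,0,-0.012],[0,0,-0.02],[0,0,-0.02],[0,0,-0.02],[0,0,-0.02],[0,0,-0.01],[0,0,0]],"yaw":[0,0,0,0,0,0,0,0,0]}'; python3 - <<'E'
from h import *
s=r.get_state()
for n,b,f in (('side',(210,270,300,360),9),('wrist',(40,380,150,430),2),('scene',(100,300,220,420),3)):
    im=eyes.camera(n)[:,:,::-1];cv2.imwrite(f'pics/{n}20c.png',cv2.resize(im[b[0]:b[1],b[2]:b[3]],None,fx=f,fy=f,interpolation=cv2.INTER_CUBIC))
    for t in ['tin_large','tin_medium']:
      for d in eyes.silhouettes(t,n)[:1]:
        ys,xs=np.nonzero(d['mask']);print(n,t,round(d['confidence'],2),np.round(d['extent'],1))
E
```

```text
clock: 29.22
tcp_pos: [552.0, -337.0, 293.2]
orientation: [3.138, 0.004, 1.784]
contact_force: [0.2, 0.7, 0.3]
gripper_width: 34.5
side tin_large 0.77 [250.5 217.8 269.9 233.7]
side tin_medium 0.58 [264.5 251.5 285.7 268.4]
wrist tin_medium 0.81 [202.3   1.3 263.2  58.3]
scene tin_large 0.74 [269.1 260.  302.9 292. ]
```

View pics/side20c.png

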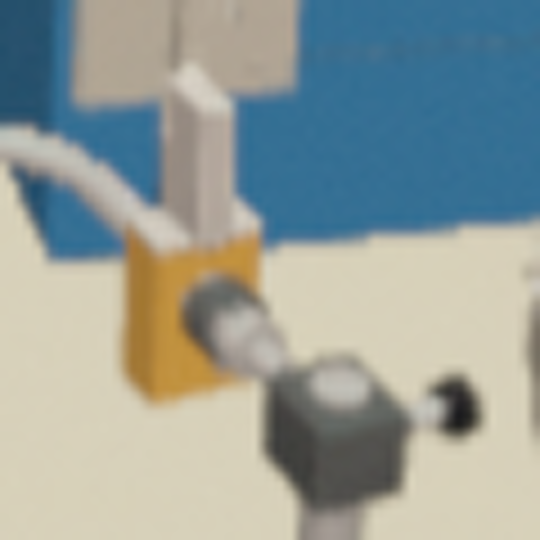

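View pics/wrist20c.png

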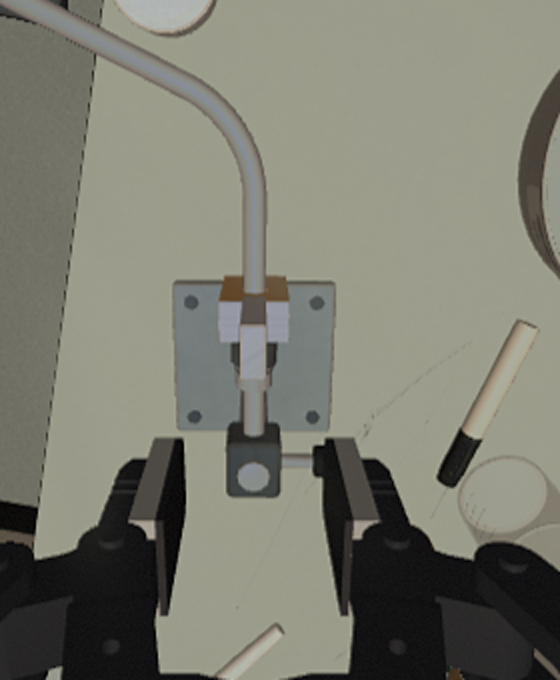

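View pics/scene20c.png

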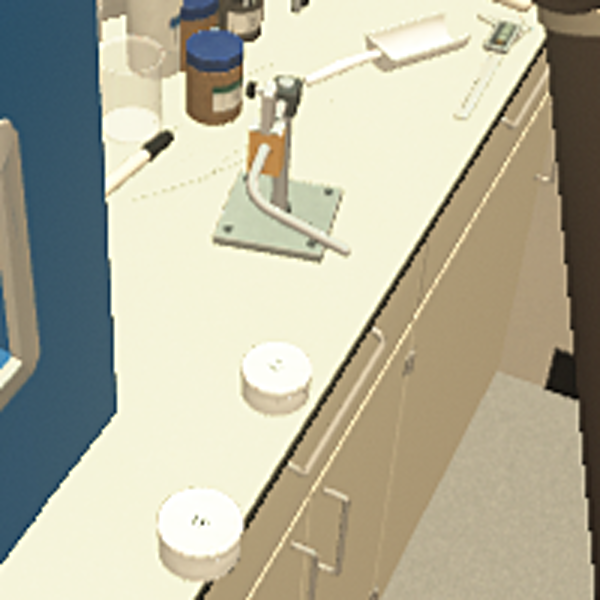

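```bash
python3 -m handwheel '{"grip":[0.6,0.6,0.6,0.6],"xyz":[[0,0,0],[0,0,0],[0,0,0],[0,0,0]],"yaw":[0,0,0,0]}'; python3 -c "
from cell import r
print(r.sign_off())"
```

```text
clock: 30.0
tcp_pos: [551.3, -336.5, 289.4]
orientation: [-3.142, -0.0, 1.784]
contact_force: [0.6, -0.7, 0.1]
gripper_width: 34.5
the job is handed in; nothing more can be done
None
```

The hanger block is on the rod, pushed up to the collar's nose and left hanging there. I handed the job in at 30.0 s with the gripper clear above it.

- **Threading:** I gripped the block by its tab, slid it over the rod's free end and followed the rod as measured from the camera round the bend. Force readings, taken only at stops along the way, showed about 1 N or less sideways and almost none along the rod.
- **Contact:** The block stopped at the nose, about 75 mm from the post's axis. I held it there about 2 s. For roughly 1 s of that the averaged force read 5.0 to 5.3 N, with one noisy reading near 5.9 N. That is slightly above the 3 to 5 N asked but below the 7 N at which the collar slips. I eased off, and it averaged 4.1 N and then 3.6 N before I let go.
- **Last checks:** After release, side-camera pictures show the collar where it was before contact and the block hanging against it. I saw the two tins still in place: the large one in the side and scene views, the medium one in the side view. The network missed the medium tin in the final scene picture, though it is plainly visible there.
- **Not confirmed:** The pictures are too coarse to show whether the block still touches the nose exactly after release. The evidence is that it did not visibly move as the jaws opened.

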